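# Snug down the shelf anchor nut in a narrow gap

## Task

The earthquake anchor between the two clear acrylic organiser shelves has come loose. Take the blue-handled ring spanner from the cork mat, put it right down over the brass six-lugged nut and tighten the nut clockwise in short strokes, lifting and reseating the spanner because the shelf side panels block its swing, until the nut stops; finish with one steady pull of about 1 newton metre on the nut, never beyond 1.5. Do not lean on the shelves, turn the nut only with the spanner, leave everything else where it is, and lay the spanner flat back on the cork mat.

Things in the scene. Friction and masses are not known exactly. Their poses are not given: they have to be found in the camera images.
- wrench: Ring spanner, steel ring and blue plastic handle, about 300 g; origin on the ring axis at the underside, z up. Ring 52 mm outside diameter, 18 mm high. Straight handle 14 mm wide (y) and 18 mm high runs along -x, ending 177 mm from the ring axis; undersides of ring and handle level. It starts lying flat on the cork mat.
- wrench_ring (a point): Ring axis at the ring's underside; axes as the spanner's. Through hole with six inward teeth (tips 14.1 mm from the axis) and six notches between; notch centres lie on +x and every 60 degrees. Teeth bevelled underneath. On the nut: 0.9 mm play, about 6.5 degrees of free turning either way. It drops on when spanner yaw = nut_seat yaw plus a multiple of 60 degrees (wiggle if it catches).
- wrench_grip (a point): Centre of the spanner's blue handle (half-way up), 115 mm from the ring axis along -x and 9 mm above its underside; same axes as wrench_ring. Good place to grip, jaws closing across the 14 mm width (along y).
- nut_seat (a point): Brass nut with six radial lugs, 38 mm across, 16 mm high, lug tops bevelled, on a round plate 62 mm across. Point: nut axis at its underside (the plate's top, 24 mm above the desk), where the seated spanner's underside rests. z up; turns with the nut; lugs on +x and every 60 degrees. An 18 mm stud stands 6 mm above the nut (22 mm above this point).
- nut (a joint): Turn of the nut on its stud, rad, growing as it is tightened (clockwise from above). Starts between 0.3 and 0.75. It comes up against a firm stop (fully home) somewhere between 2.15 and 2.55, different each time: this must be felt, as torque. Until the stop it drags with about 0.25 N m and stays where it is left.
- bush (a joint): Twist of the rubber mounting bush under the nut, rad, clockwise positive: it shows the torque on the nut, 40 N m per rad (1 N m = 0.025; 1.5 N m = 0.0375), springing back to 0 when the load is taken off. A hand on the grip gives push times its 0.115 m arm, plus any twist of the hand.
- anchor: Grey steel hold-down block fixed to the desk, 100 (x) by 86 (y) by 18 mm high; origin on the desk under the nut axis. Its -x looks out of the gap between the shelves, roughly to the robot: the spanner handle must point that way. On the nut, the handle can swing about 46 degrees either side of this -x before it strikes a shelf panel.
- shelf_left: Left clear acrylic organiser shelf, 170 mm deep (x) by 130 mm wide (y), fixed; origin at the centre of its underside, 55 mm behind (+x) and 110.5 mm to the left (+y) of the nut axis in the anchor's axes. Front half of the side panels 75 mm high, rear half 150 mm; shelves' surfaces 40 mm and 110 mm above the desk. Panels 5 mm thick.
- shelf_right: Right clear acrylic shelf, the same, 110.5 mm to the right (-y) of the nut axis. Between the two shelves the gap is 86 mm wide, its front edge 30 mm in front (-x) of the nut axis.
- panel_left (a point): Top of the front edge of the left shelf's inner panel, 75 mm above the desk.
- panel_right (a point): Top of the front edge of the right shelf's inner panel, 75 mm above the desk.
- mat_top (a point): Cork mat, 90 mm (x) by 240 mm (y), 4 mm thick, fixed on the desk; this point is the centre of its top. The spanner starts lying flat on it, handle roughly along the mat's -y.
- eraser: Yellow eraser 22 x 52 x 13 mm, on the left shelf's lower level; origin under its centre. Leave.
- compass: Steel drawing compass about 100 mm long, lying on the right shelf's upper level; origin under its middle. Leave.
- mug: White ceramic mug, 82 mm across, 95 mm high; origin under its centre. Leave.
- pencil: Black mechanical pencil, about 130 mm long, lying on the desk along its x; origin under its middle. Leave.
- protractor: Clear amber half-round protractor, 50 mm radius, 3 mm thick, flat on the desk; origin at the middle of its straight edge. Leave.
- notes: Block of green note paper 75 x 75 x 30 mm; origin under its centre. Leave.
Not all that is in view belongs to the job. Leave any orange look-alike of the wrench alone. Of the things that look like the anchor, the larger one is meant.

How it is judged:
By the outcome, as a careful person would: the job done as asked, in the order asked, and still so for the second after the job is handed in, with the robot touching nothing.
It also fails if it takes over 72 s, if anything falls off the work surface, if the arm or the gripper's body presses on something with over 40 N, if the wrist force passes 120 N, or if a joint passes its speed limit or range.

## Robot

A 6-joint arm with a two-finger parallel gripper is mounted at the origin on the work surface. World frame = base frame: x ahead of the robot, y to its left, z up, the work surface at z = 0. Lengths are in m, angles in rad, forces in N, time in s.
With the tool pointing down it reaches from about 0.275 to 0.825 m from the base axis. Payload 4.9 kg.
Tool frame: the origin (TCP) lies midway between the tips of the shut fingers; the grasp point (between the pads) lies 19 mm behind it; z points along the fingers, y is the direction in which the jaws open and shut (so a half turn about z gives the same grasp; the last joint's range is limited). The gripper opens to 85 mm and grips with 20 to 120 N. Pads are 22 mm wide; open, the fingers measure 114 mm over their backs; the gripper's body (76 mm by 85 mm) begins 54 mm behind the grasp point. The pads swing forward as they close: fully open they stand 13 mm farther back than shut.
Start: joints at [-1.362, 0.326, -0.193, 1.052, 0, 1.437], TCP at [0.185, -0.518, 0.231] pointing down, gripper open.
Joint ranges: [-2.65, 2.65], [-0.97, 1.79], [-1.3, 1.35], [-1.93, 2.1], [-1.47, 1.37], [-3.14, 3.14]. Speed limits (rad/s): [2.57, 2.57, 3.14, 3.14, 3.14, 3.14].

## Interface

Orientations are given as a rotation vector (axis times angle).
In Python, from rig import * gives the robot as it stands. The module is installed in compiled form; this text tells all that it offers.
- The arm moves only by the tool play_rows, never from a script. Its argument "steps" is a list that holds one entry, the list of rows, each a list of 7 numbers: the opening, from -1 (shut) to 1 (fully open), then the shift along the tool's x, y, z in m, then the turn, a rotation vector about the tool's x, y, z in degrees. In form: [[[jaw, dx, dy, dz, ax, ay, az], ...]]. A call has 1 to 12 rows; each row is the pose to reach, as a shift and turn from the pose measured when the call began, along the tool's axes at that moment; what a row does not reach only later rows make up. A row lasts 1/12 s, in which the tool goes at most 41.7 mm and 7.16 degrees, less where a joint would pass 70% of its speed; a pose out of reach is approached as far as the arm can. A call with a gripper value outside its range is refused whole. The fingers move at their own pace and stop on an object; the grip force is fixed at half the most. Time passes only in rows, so rows that repeat a pose let the fingers close. It gives the time, the measured TCP pose, the force and the opening at its end, in the units of the state.
- observe(): the state, without advancing time (a new reading comes with each control period).
- snapshot(name): name is "side" or "top"; returns a dict with "img" (384x512x3 uint8, blue, green, red), "depth" (384x512 float32, m along the optical axis (not along the pixel's ray), 0 where there is no reading), "fx", "fy", "cx", "cy" (pixels), "world_from_camera" (4x4, takes a point from camera to world coordinates). Camera axes: x right, y down, z forward; pixel columns grow to the right and rows downward; lengths in m; the calibration is good to about 2 mm. A picture is of the moment at which its call begins.
- sign_off(): hands the job in, once; it reports no verdict.
The state is a dict: "time": time; "joints": joint angles; "joint_velocities": joint speeds; "effort": joint torques, N m; "tool_pos": TCP position; "tcp_rot": TCP orientation; "wrist_force": force on the tool from outside, world axes, zero at the start; "torque": the same for the moment, N m; "width": finger opening in m.
Only numpy, scipy, OpenCV 4.12 (cv2) and the standard library are available. Lean on these libraries where they do the work, as an engineer would, in place of code of your own. Each camera call takes 0.05 s, during which the arm holds its last target.

## Working session

There is one attempt and no reset: what is moved stays moved. The work goes in short steps, Python scripts to look and compute and a tool call to move; the robot and the scene stay as the last step left them, time stands still between calls to the robot, and variables do not carry over. Pictures are saved under pics/ and viewed, and the job is handed in when it is done.

Besides the shell and the picture viewer there is one more tool, called after ">>>" as name([rows], argument=value, ...), one row to a line, values as JSON. play_rows: Moves the arm, as the interface text tells. Its arguments: {"type":"object","properties":{"steps":{"type":"array","items":{"type":"array","items":{"type":"array","items":{"type":"number"}}}}},"required":["steps"]}

```bash
mkdir -p pics; cat > h.py <<'E'
from rig import *
import numpy as np, cv2
from scipy.spatial.transform import Rotation as R
def save(s,name,box=None,k=1):
    im=s["img"]
    if box: im=im[box[1]:box[3],box[0]:box[2]]
    if k!=1: im=cv2.resize(im,None,fx=k,fy=k,interpolation=cv2.INTER_CUBIC)
    cv2.imwrite("pics/"+name,im)
def ray(s,u,v,z):
    T=s["world_from_camera"]; d=T[:3,:3]@np.array([(u-s["cx"])/s["fx"],(v-s["cy"])/s["fy"],1]); o=T[:3,3]
    return o+d*(z-o[2])/d[2]
def proj(s,p):
    T=np.linalg.inv(s["world_from_camera"]); q=T[:3,:3]@np.asarray(p)+T[:3,3]
    return s["fx"]*q[0]/q[2]+s["cx"], s["fy"]*q[1]/q[2]+s["cy"]
E
python3 - <<'E'
from h import *
import pickle
o=observe(); print({k:np.round(v,4) for k,v in o.items()})
for n in("side","top"):
    s=snapshot(n); pickle.dump(s,open(n+"0.pkl","wb")); save(s,n+"0.png",k=1.5); print(n,s["fx"],s["cx"],s["cy"],np.round(s["world_from_camera"],3).tolist())
E
```

```text
{'time': np.float64(0.0), 'joints': array([-1.3622,  0.3269, -0.1936,  1.052 ,  0.    ,  1.4366]), 'joint_velocities': array([-0.0017,  0.0004, -0.0005, -0.0006, -0.0008,  0.0001]), 'effort': array([-9.00000e-04, -4.43398e+01,  2.62442e+01,  1.55000e-02,
       -2.00000e-04, -0.00000e+00]), 'tool_pos': array([ 0.1848, -0.5174,  0.2305]), 'tcp_rot': array([-3.0938e+00, -5.3550e-01,  1.0000e-04]), 'wrist_force': array([0.2473, 0.166 , 1.36  ]), 'torque': array([-0.0048, -0.0219,  0.0124]), 'width': np.float64(0.0857)}
side 367.147622272701 254.22488109373893 189.79037999480994 [[-0.96, -0.141, 0.243, 0.335], [-0.28, 0.525, -0.804, 0.854], [-0.014, -0.84, -0.543, 0.626], [0.0, 0.0, 0.0, 1.0]]
top 387.2525976917238 253.74761775982276 195.42611358498368 [[-0.013, -0.99, 0.143, 0.424], [-1.0, 0.013, 0.002, 0.052], [-0.004, -0.143, -0.99, 1.084], [0.0, 0.0, 0.0, 1.0]]
```

View pics/top0.png

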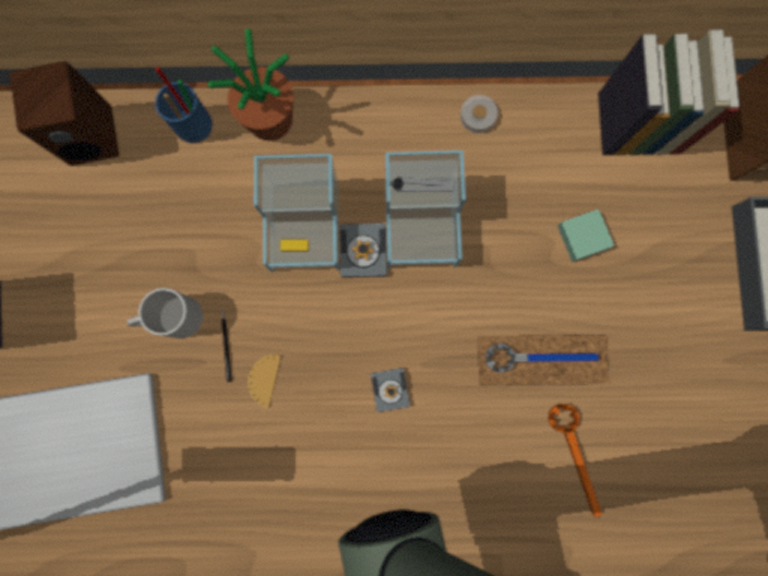

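View pics/side0.png

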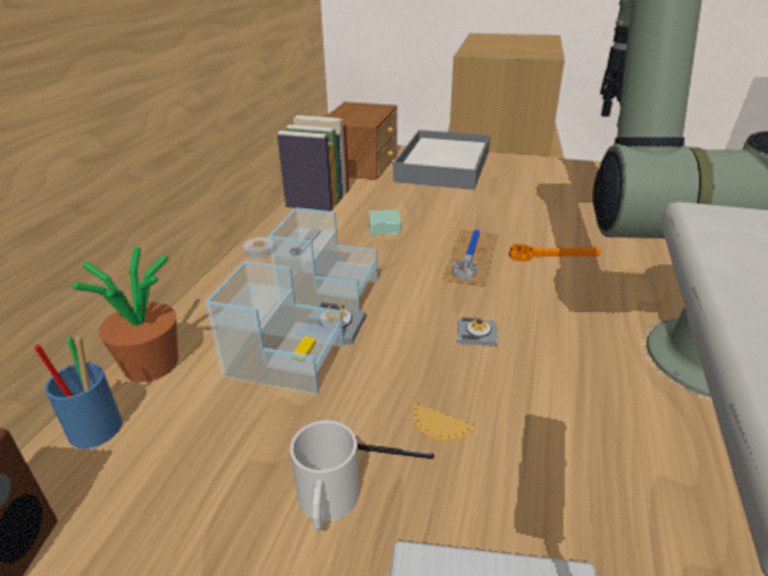

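The top picture is shown at 1.5x. Candidates in it:
- **Spanner:** blue one on the mat, ring (501,357) and handle end (600,357). The orange look-alike is at (565,417).
- **Anchor:** larger one between the shelves (363,250), smaller decoy (391,390).

I choose the blue spanner and the larger anchor, and check both in close crops.

```bash
python3 - <<'E'
from h import *
import pickle
s=pickle.load(open("top0.pkl","rb"))
a=dict(s);
save(s,"anc.png",(215,135,275,195),10)
save(s,"wr.png",(310,215,410,265),8)
E
```

```text
(no output)
```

View pics/anc.png

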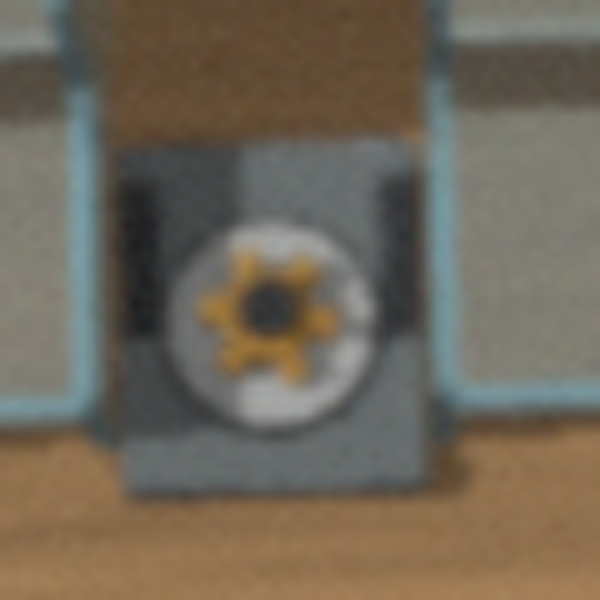

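View pics/wr.png

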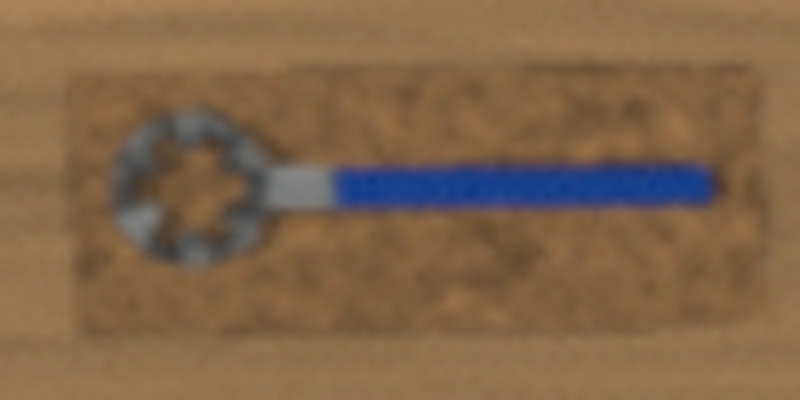

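```bash
python3 - <<'E'
from h import *
import pickle
s=pickle.load(open("top0.pkl","rb"))
def w(c,o,k,z): return ray(s,c[0]/k+o[0]-0.5+0.5/k,c[1]/k+o[1]-0.5+0.5/k,z)
tips=[(245,258),(305,265),(205,305),(330,320),(232,365),(295,378)]
P=np.array([w(t,(215,135),10,.038)[:2] for t in tips]); c=P.mean(0)
a=np.degrees(np.arctan2(*(P-c).T[::-1])); print(c,np.linalg.norm(P-c,axis=1),a,a%60)
print("plate",w((272,328),(215,135),10,.024), "stud",w((268,307),(215,135),10,.046))
# brass mask
hsv=cv2.cvtColor(s["img"],cv2.COLOR_BGR2HSV)
sub=hsv[150:185,230:255]
# anchor corners at z=.018
for n,t,z in [("FL",(125,495),.018),("FR",(427,488),.018),("BL",(115,140),.018),("BR",(415,135),.018),("pl",(95,410),.075),("pr",(443,395),.075),("plb",(75,90),.075),("prb",(437,85),.075)]: print(n,w(t,(215,135),10,z))
m=cv2.inRange(hsv,(100,150,60),(130,255,255)); m[:215]=0;m[265:]=0;m[:,:310]=0;m[:,410:]=0
v,u=np.nonzero(m); Q=np.array([ray(s,a,b,.022)[:2] for a,b in zip(u,v)]); q=Q.mean(0); e=np.linalg.svd(Q-q)[2][0]; print(len(u),q,e,np.degrees(np.arctan2(e[1],e[0])),((Q-q)@e).min(),((Q-q)@e).max())
print("ring",w((192,187),(310,215),8,.022),"end",w((717,187),(310,215),8,.022))
for t in [(75,75),(755,65),(765,320),(82,335)]: print("mat",w(t,(310,215),8,.004))
E
```

```text
[0.65738575 0.08749275] [0.01743339 0.01730155 0.0178174  0.0169837  0.01724896 0.01915108] [  21.57949883  -35.95382334   80.03822027  -95.44807279  143.70601506
 -158.22127167] [21.57949883 24.04617666 20.03822027 24.55192721 23.70601506 21.77872833]
plate [0.65680767 0.08706177 0.024     ] stud [0.65786831 0.08738633 0.046     ]
FL [0.61105643 0.12871048 0.018     ]
FR [0.61191456 0.04434229 0.018     ]
BL [0.71305711 0.13125487 0.018     ]
BR [0.7133469  0.04632501 0.018     ]
pl [0.62405151 0.1325151  0.075     ]
pr [0.6268616  0.04017274 0.075     ]
plb [0.71156599 0.13773593 0.075     ]
prb [0.71160968 0.04055194 0.075     ]
166 [ 0.45682542 -0.27655106] [-0.00131724 -0.99999913] -90.07547237727651 -0.06495112302549387 0.057620187161383
ring [ 0.45750244 -0.16142599  0.022     ] end [ 0.45522025 -0.33995378  0.022     ]
mat [ 0.49735397 -0.12597593  0.004     ]
mat [ 0.49777507 -0.36260128  0.004     ]
mat [ 0.41006105 -0.36008065  0.004     ]
mat [ 0.40792276 -0.1251058   0.004     ]
```

```bash
cat >> h.py <<'E'
NUT=np.array([.6575,.0873])
def yaw(o):
    m=R.from_rotvec(o["tcp_rot"]).as_matrix(); return np.degrees(np.arctan2(m[1,0],m[0,0]))
def row(p,psi,o=None):
    "row values to reach TCP p with tool x at psi deg, pointing straight down"
    o=o or observe(); M=R.from_rotvec(o["tcp_rot"])
    d=M.inv().apply(np.asarray(p)-o["tool_pos"])
    T=R.from_euler('z',psi,degrees=True)*R.from_rotvec([np.pi,0,0])
    return np.round(d,4), np.round((M.inv()*T).as_rotvec(degrees=True),2)
def st(o=None):
    o=o or observe(); m=R.from_rotvec(o["tcp_rot"]).as_matrix()
    print("t",round(float(o["time"]),2),"p",np.round(o["tool_pos"],4),"yaw",round(yaw(o),2),"z",np.round(m[:,2],3),"F",np.round(o["wrist_force"],2),"T",np.round(o["torque"],3),"w",round(float(o["width"]),4),"j",np.round(np.degrees(o["joints"]),1))
E
python3 - <<'E'
from h import *
st(); print(row([.457,-.276,.12],104)); print(row([.40,-.33,.2],104))
E
```

```text
t 0.1 p [ 0.1848 -0.5175  0.2306] yaw 19.64 z [-0.     0.001 -1.   ] F [ 0.4  -0.46  0.09] T [-0.01   0.004 -0.018] w 0.0852 j [-78.   18.7 -11.1  60.3  -0.   82.3]
(array([ 0.3375, -0.1358,  0.1109]), array([-6.000e-02, -7.000e-02, -8.436e+01]))
(array([ 0.2657, -0.1042,  0.0308]), array([-6.000e-02, -7.000e-02, -8.436e+01]))
```

>>> play_rows([
  [[0.2, 0.03, -0.01, 0, 0, 0, -7], [0.2, 0.06, -0.02, 0, 0, 0, -14], [0.2, 0.09, -0.035, 0.01, 0, 0, -21], [0.2, 0.12, -0.045, 0.01, 0, 0, -28], [0.2, 0.14, -0.055, 0.01, 0, 0, -35], [0.2, 0.16, -0.063, 0.02, 0, 0, -42], [0.2, 0.18, -0.07, 0.02, 0, 0, -49], [0.2, 0.2, -0.08, 0.02, 0, 0, -56], [0.2, 0.22, -0.087, 0.03, 0, 0, -63], [0.2, 0.24, -0.095, 0.03, 0, 0, -70], [0.2, 0.255, -0.1, 0.03, 0, 0, -77], [0.2, 0.266, -0.104, 0.03, 0, 0, -84]],
])

```text
time: 1.1
tool_pos: [0.4011, -0.3286, 0.2002]
tcp_rot: [-1.931, -2.475, -0.002]
wrist_force: [0.1, 0.3, -0.4]
width: 0.0515
```

```bash
python3 - <<'E'
from h import *
st(); print(row([.457,-.276,.12],-172))
E
```

```text
t 1.1 p [ 0.4011 -0.3286  0.2002] yaw 104.07 z [-0.001  0.003 -1.   ] F [ 0.13  0.28 -0.37] T [0.014 0.001 0.035] w 0.0515 j [-47.5  16.8 -18.4  54.9   0.1  28.4]
(array([0.0372, 0.0671, 0.0803]), array([  0.1 ,  -0.14, -83.93]))
```

>>> play_rows([
  [[0.2, 0.01, 0.01, 0.01, 0, 0, -7], [0.2, 0.02, 0.02, 0.02, 0, 0, -14], [0.2, 0.03, 0.03, 0.03, 0, 0, -21], [0.2, 0.037, 0.04, 0.03, 0, 0, -28], [0.2, 0.037, 0.05, 0.04, 0, 0, -35], [0.2, 0.037, 0.06, 0.05, 0, 0, -42], [0.2, 0.037, 0.067, 0.06, 0, 0, -49], [0.2, 0.037, 0.067, 0.06, 0, 0, -56], [0.2, 0.037, 0.067, 0.07, 0, 0, -63], [0.2, 0.037, 0.067, 0.08, 0, 0, -70], [0.2, 0.037, 0.067, 0.08, 0, 0, -77], [0.2, 0.037, 0.067, 0.08, 0, 0, -84]],
])

```text
time: 2.1
tool_pos: [0.4562, -0.2756, 0.1192]
tcp_rot: [0.23, -3.131, -0.007]
wrist_force: [-0.2, 0.3, 0.0]
width: 0.0513
```

```bash
python3 - <<'E'
from h import *
st(); print(row([.457,-.276,.05],-90.4))
E
```

```text
t 2.1 p [ 0.4562 -0.2756  0.1192] yaw -171.58 z [-0.003  0.004 -1.   ] F [-0.19  0.29  0.01] T [ 0.021 -0.008  0.03 ] w 0.0513 j [-39.1  23.  -22.5  44.8   0.1 -47.5]
(array([-0.0008, -0.0009,  0.0692]), array([ 3.100e-01,  8.000e-02, -8.118e+01]))
```

>>> play_rows([
  [[0.2, 0, -0.001, 0.01, 0, 0, -7], [0.2, 0, -0.001, 0.02, 0, 0, -14], [0.2, 0, -0.001, 0.03, 0, 0, -21], [0.2, 0, -0.001, 0.035, 0, 0, -28], [0.2, 0, -0.001, 0.04, 0, 0, -35], [0.2, 0, -0.001, 0.045, 0, 0, -42], [0.2, 0, -0.001, 0.05, 0, 0, -49], [0.2, 0, -0.001, 0.055, 0, 0, -56], [0.2, 0, -0.001, 0.06, 0, 0, -63], [0.2, 0, -0.001, 0.065, 0, 0, -70], [0.2, -0.001, -0.001, 0.069, 0.2, 0, -77], [0.2, -0.001, -0.001, 0.069, 0.3, 0.1, -81.2]],
])

```text
time: 3.1
tool_pos: [0.4565, -0.2755, 0.049]
tcp_rot: [2.219, -2.223, -0.003]
wrist_force: [0.2, -0.8, -1.1]
width: 0.0513
```

```bash
python3 - <<'E'
from h import *
st(); print(row([.457,-.276,.0075],-90.4))
s=snapshot("top"); save(s,"pre.png",(290,195,430,285),5)
E
```

```text
t 3.1 p [ 0.4565 -0.2755  0.049 ] yaw -90.08 z [-0.002  0.001 -1.   ] F [ 0.17 -0.75 -1.05] T [0.01  0.052 0.035] w 0.0513 j [ -39.    28.2  -26.7   35.3   -0.  -129. ]
(array([ 0.0005, -0.0006,  0.0415]), array([0.11, 0.06, 0.32]))
```

View pics/pre.png

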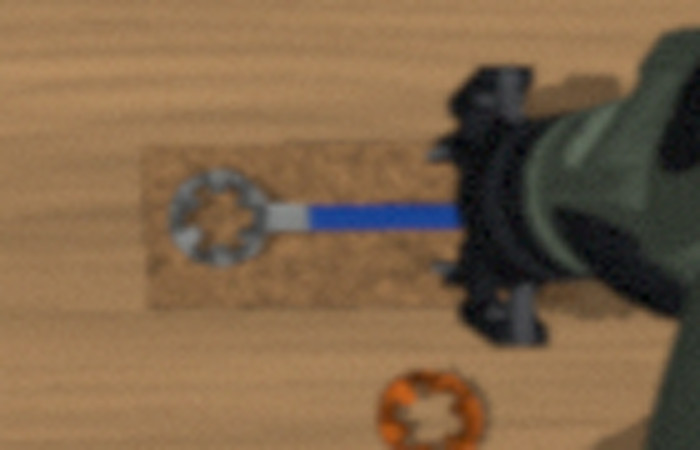

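The jaws straddle the blue handle: fingers at crop (445,150) and (445,270), handle line at y≈217. They are centred to about 2 mm. Descend and close.

>>> play_rows([
  [[0.2, 0, -0.0005, 0.01, 0, 0, 0.3], [0.2, 0, -0.0005, 0.02, 0, 0, 0.3], [0.2, 0, -0.0005, 0.03, 0, 0, 0.3], [0.2, 0, -0.0005, 0.037, 0, 0, 0.3], [0.2, 0, -0.0005, 0.0405, 0, 0, 0.3], [0.2, 0, -0.0005, 0.0405, 0, 0, 0.3], [-1, 0, -0.0005, 0.0405, 0, 0, 0.3], [-1, 0, -0.0005, 0.0405, 0, 0, 0.3], [-1, 0, -0.0005, 0.0405, 0, 0, 0.3], [-1, 0, -0.0005, 0.0405, 0, 0, 0.3], [-1, 0, -0.0005, 0.0405, 0, 0, 0.3], [-1, 0, -0.0005, 0.0405, 0, 0, 0.3]],
])

```text
time: 4.15
tool_pos: [0.4573, -0.2758, 0.0095]
tcp_rot: [2.214, -2.227, -0.001]
wrist_force: [-1.3, 1.0, 5.8]
width: 0.0124
```

```bash
python3 - <<'E'
from h import *
st()
E
```

```text
t 4.15 p [ 0.4573 -0.2758  0.0095] yaw -90.33 z [-0.001 -0.    -1.   ] F [-1.32  1.01  5.84] T [0.039 0.326 0.045] w 0.0124 j [ -39.    31.6  -28.3   30.1   -0.  -128.7]
```

>>> play_rows([
  [[-1, 0, 0, -0.01, 0, 0, 0], [-1, 0, 0, -0.025, 0, 0, 0], [-1, 0, 0, -0.045, 0, 0, 0], [-1, 0, 0, -0.065, 0, 0, 0], [-1, 0, 0, -0.085, 0, 0, 0], [-1, 0, 0, -0.1, 0, 0, 0], [-1, 0, 0, -0.1, 0, 0, 0]],
])

```text
time: 4.73
tool_pos: [0.459, -0.2771, 0.1127]
tcp_rot: [2.215, -2.228, 0.007]
wrist_force: [0.9, -1.1, -2.6]
width: 0.012
```

```bash
python3 - <<'E'
from h import *
st(); print(row([.52,0.0431,.11],-157.4))
s=snapshot("top"); save(s,"lift.png",(290,195,430,285),5)
E
```

```text
t 4.73 p [ 0.459  -0.2771  0.1127] yaw -90.33 z [ 0.003 -0.003 -1.   ] F [ 0.86 -1.08 -2.56] T [-0.307 -0.048 -0.023] w 0.012 j [ -39.    23.4  -23.    43.3   -0.  -128.7]
(array([-0.3205, -0.0591,  0.0018]), array([-2.600e-01, -6.000e-02,  6.707e+01]))
```

View pics/lift.png

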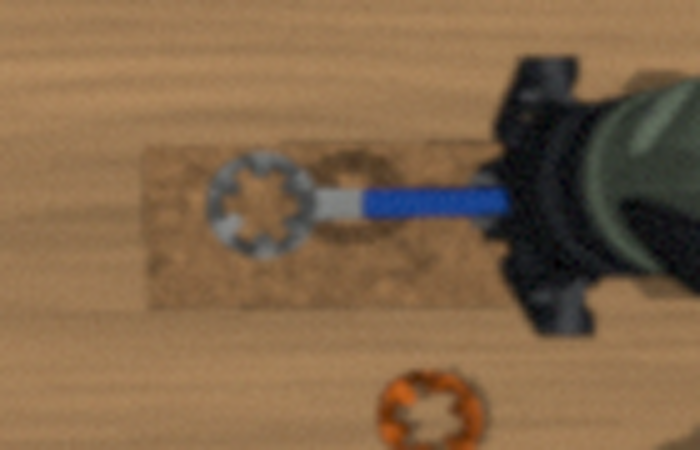

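>>> play_rows([
  [[-1, -0.015, -0.002, 0, 0, 0, 4], [-1, -0.04, -0.006, 0, 0, 0, 10], [-1, -0.07, -0.012, 0, 0, 0, 16], [-1, -0.1, -0.018, 0, 0, 0, 22], [-1, -0.13, -0.024, 0, 0, 0, 28], [-1, -0.16, -0.03, 0, 0, 0, 34], [-1, -0.19, -0.036, 0, 0, 0, 40], [-1, -0.22, -0.042, 0, 0, 0, 46], [-1, -0.25, -0.048, 0, 0, 0, 52], [-1, -0.28, -0.053, 0, 0, 0, 58], [-1, -0.305, -0.057, 0, 0, 0, 63], [-1, -0.32, -0.059, 0.002, -0.2, 0, 67]],
])

```text
time: 5.78
tool_pos: [0.5181, 0.0459, 0.107]
tcp_rot: [0.615, -3.078, -0.003]
wrist_force: [-0.4, 0.9, -2.9]
width: 0.0122
```

```bash
python3 - <<'E'
from h import *
st(); print(row([.5513,0.0431,.085],-157.4))
E
```

```text
t 5.78 p [0.5181 0.0459 0.107 ] yaw -157.42 z [-0.003  0.001 -1.   ] F [-0.41  0.87 -2.91] T [-0.062  0.177  0.022] w 0.0122 j [ -3.1  22.6 -25.3  42.3   0.  -25.7]
(array([-0.0296, -0.0154,  0.0219]), array([ 0.13, -0.16, -0.02]))
```

>>> play_rows([
  [[-1, -0.01, -0.005, 0.005, 0, 0, 0], [-1, -0.02, -0.01, 0.01, 0, 0, 0], [-1, -0.03, -0.0154, 0.02, 0, 0, 0], [-1, -0.03, -0.0154, 0.024, 0.1, -0.2, 0], [-1, -0.03, -0.0154, 0.024, 0.1, -0.2, 0], [-1, -0.03, -0.0154, 0.024, 0.1, -0.2, 0]],
])

```text
time: 6.28
tool_pos: [0.5502, 0.0428, 0.0818]
tcp_rot: [0.613, -3.078, -0.002]
wrist_force: [-0.3, -0.7, -2.9]
width: 0.0122
```

```bash
python3 - <<'E'
from h import *
import pickle
st()
s=snapshot("top"); save(s,"hov.png",(205,130,285,200),9); pickle.dump(s,open("hov.pkl","wb"))
t=snapshot("side"); save(t,"hovs.png",(180,150,290,260),6); pickle.dump(t,open("hovs.pkl","wb"))
E
```

```text
t 6.28 p [0.5502 0.0428 0.0818] yaw -157.46 z [-0.003  0.001 -1.   ] F [-0.31 -0.72 -2.88] T [-0.003  0.203  0.007] w 0.0122 j [ -3.2  27.3 -22.   40.9   0.  -25.8]
```

View pics/hov.png

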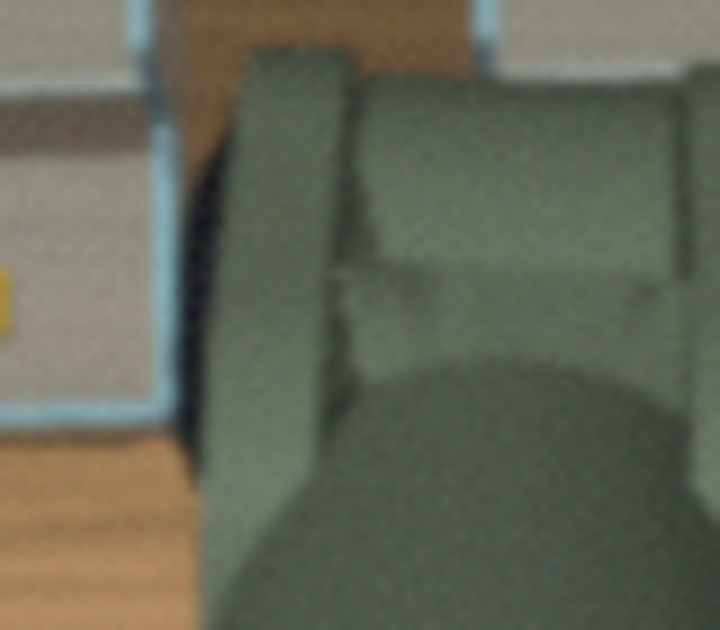

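View pics/hovs.png

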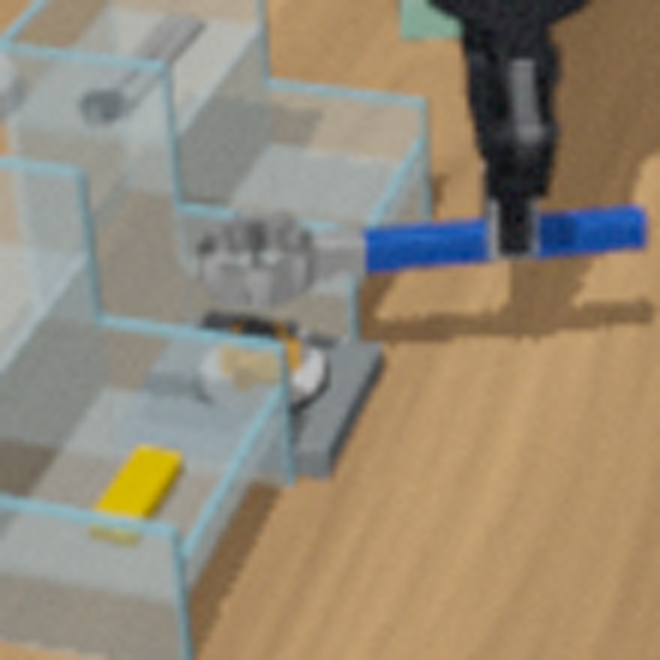

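```bash
python3 - <<'E'
from h import *
import pickle
s=pickle.load(open("hovs.pkl","rb")); im=cv2.resize(s["img"][150:260,180:290],None,fx=6,fy=6,interpolation=cv2.INTER_CUBIC)
th=np.radians(22.54); ex=np.array([np.cos(th),np.sin(th),0]); ey=np.array([-ex[1],ex[0],0]); g=np.array([.5502,.0428,0]); rc=g+.1144*ex
def pt(p,c):
    u,v=proj(s,p); cv2.circle(im,(int((u-180+.5)*6),int((v-150+.5)*6)),1,c,-1)
for z in(.0763,.0943):
    for a in np.arange(0,360,5):
        b=np.radians(a); pt(rc+.026*(ex*np.cos(b)+ey*np.sin(b))+[0,0,z],(0,0,255))
    for d in np.arange(.026,.177,.004):
        for y in(-.007,.007): pt(rc-d*ex+y*ey+[0,0,z],(0,0,255))
# nut
for a in np.arange(0,360,5):
    b=np.radians(a); pt([NUT[0]+.031*np.cos(b),NUT[1]+.031*np.sin(b),.024],(0,255,0))
    pt([NUT[0]+.009*np.cos(b),NUT[1]+.009*np.sin(b),.046],(0,255,0))
for a in np.arange(22.6,380,60):
    b=np.radians(a)
    for r in(.012,.019): pt([NUT[0]+r*np.cos(b),NUT[1]+r*np.sin(b),.040],(255,0,255))
cv2.imwrite("pics/ov.png",im)
E
```

```text
(no output)
```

View pics/ov.png

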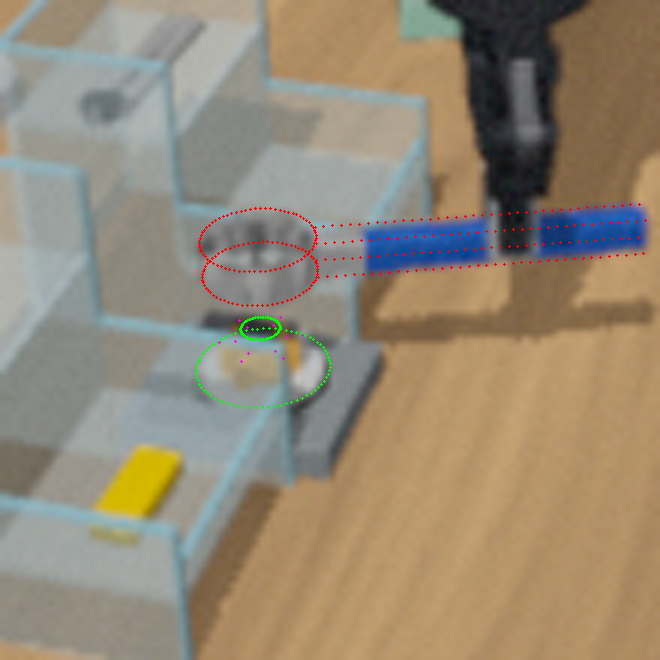

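```bash
python3 - <<'E'
from h import *
st(); print(row([.5518,.0434,.049],-157.4)); print(row([.5518,.0434,.0295],-157.4))
E
```

```text
t 6.38 p [0.5509 0.0429 0.0828] yaw -157.45 z [-0.001  0.001 -1.   ] F [-0.2  -0.23 -2.58] T [-0.061  0.159 -0.016] w 0.0125 j [ -3.2  27.2 -22.   40.9   0.  -25.8]
(array([-0.001 ,  0.0001,  0.0338]), array([ 0.05, -0.02, -0.05]))
(array([-0.001 ,  0.0001,  0.0533]), array([ 0.05, -0.02, -0.05]))
```

>>> play_rows([
  [[-1, -0.001, 0, 0.01, 0, 0, 0], [-1, -0.001, 0, 0.02, 0, 0, 0], [-1, -0.001, 0, 0.03, 0, 0, 0], [-1, -0.001, 0, 0.035, 0, 0, 0], [-1, -0.001, 0, 0.038, 0, 0, 0], [-1, -0.001, 0, 0.04, 0, 0, 0], [-1, -0.001, 0, 0.042, 0, 0, 0], [-1, -0.001, 0, 0.042, 0, 0, 0]],
])

```text
time: 7.05
tool_pos: [0.5517, 0.0434, 0.0405]
tcp_rot: [0.614, -3.08, -0.002]
wrist_force: [-0.3, 0.0, -4.0]
width: 0.0125
```

```bash
python3 - <<'E'
from h import *
st(); s=snapshot("side"); save(s,"d1.png",(180,150,290,260),6)
E
```

```text
t 7.05 p [0.5517 0.0434 0.0405] yaw -157.44 z [-0.001  0.001 -1.   ] F [-0.33  0.05 -3.98] T [-0.021  0.264 -0.031] w 0.0125 j [ -3.2  30.5 -24.   35.6   0.  -25.7]
```

View pics/d1.png

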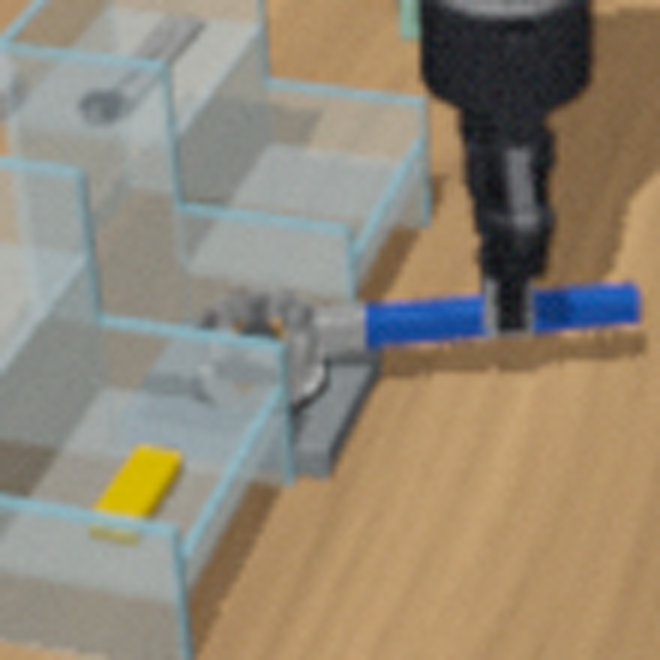

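>>> play_rows([
  [[-1, 0, 0, 0.003, 0, 0, 0], [-1, 0, 0, 0.006, 0, 0, 0], [-1, 0, 0, 0.008, 0, 0, 0], [-1, 0, 0, 0.0095, 0, 0, 0], [-1, 0, 0, 0.0095, 0, 0, 0]],
])

```text
time: 7.52
tool_pos: [0.5516, 0.0434, 0.0309]
tcp_rot: [0.614, -3.08, -0.002]
wrist_force: [0.9, 0.7, -3.3]
width: 0.0124
```

```bash
cat >> h.py <<'E'
def tq(o=None):
    o=o or observe(); r=o["tool_pos"][:2]-NUT; F=o["wrist_force"]; return r[0]*F[1]-r[1]*F[0]+o["torque"][2]
def lead(th,z,L=.1144,nut=None):
    n=NUT if nut is None else nut; t=np.radians(th); return row([n[0]-L*np.cos(t),n[1]-L*np.sin(t),z],th-180)
E
python3 - <<'E'
from h import *
st(); print(tq()); s=snapshot("side"); save(s,"d2.png",(180,150,290,260),6)
E
```

```text
t 7.52 p [0.5516 0.0434 0.0309] yaw -157.45 z [-0.001  0.001 -1.   ] F [ 0.9   0.71 -3.26] T [-0.056  0.172  0.078] w 0.0124 j [ -3.2  31.3 -24.4  34.4   0.  -25.7]
0.04183721555494254
```

View pics/d2.png

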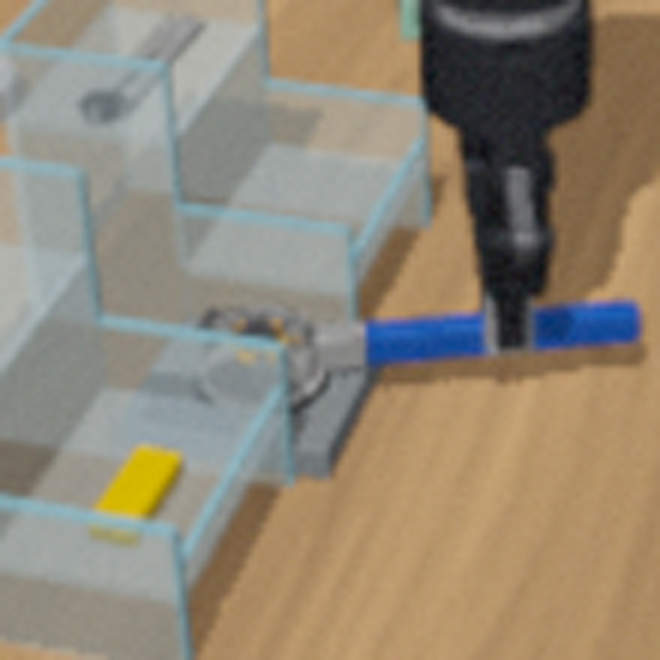

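>>> play_rows([
  [[-1, 0, 0, 0.0012, 0, 0, 0], [-1, 0, 0, 0.002, 0, 0, 0], [-1, 0, 0, 0.002, 0, 0, 0]],
])

```text
time: 7.82
tool_pos: [0.5518, 0.0433, 0.0292]
tcp_rot: [0.614, -3.08, -0.001]
wrist_force: [-0.6, -0.3, 0.6]
width: 0.0122
```

```bash
python3 - <<'E'
from h import *
st(); print(tq())
o=observe(); t0=22.5
for d in(-5,-10,-15,-20,-25,-30): print(t0+d,lead(t0+d,o["tool_pos"][2]))
E
```

```text
t 7.82 p [0.5518 0.0433 0.0292] yaw -157.45 z [-0.001  0.001 -1.   ] F [-0.64 -0.34  0.57] T [-0.052  0.222  0.01 ] w 0.0122 j [ -3.2  31.4 -24.5  34.1   0.  -25.7]
0.017164791377990186
17.5 (array([-0.0006,  0.0102,  0.    ]), array([ 0.05, -0.03,  5.05]))
12.5 (array([-0.0019,  0.02  ,  0.    ]), array([ 0.05, -0.04, 10.05]))
7.5 (array([-0.0041,  0.0298,  0.    ]), array([ 0.05, -0.04, 15.05]))
2.5 (array([-0.0071,  0.0393,  0.    ]), array([ 0.05, -0.04, 20.05]))
-2.5 (array([-0.0109,  0.0485,  0.    ]), array([ 0.05, -0.04, 25.05]))
-7.5 (array([-0.0155,  0.0574,  0.    ]), array([ 0.05, -0.05, 30.05]))
```

>>> play_rows([
  [[-1, -0.0001, 0.005, 0, 0, 0, 2.5], [-1, -0.0004, 0.01, 0, 0, 0, 5], [-1, -0.001, 0.0149, 0, 0, 0, 7.5], [-1, -0.0017, 0.0199, 0, 0, 0, 10], [-1, -0.0027, 0.0248, 0, 0, 0, 12.5], [-1, -0.0039, 0.0296, 0, 0, 0, 15], [-1, -0.0053, 0.0344, 0, 0, 0, 17.5], [-1, -0.0069, 0.0391, 0, 0, 0, 20]],
])

```text
time: 8.48
tool_pos: [0.5434, 0.082, 0.0295]
tcp_rot: [0.067, -3.141, -0.0]
wrist_force: [-0.3, -0.5, -1.0]
width: 0.0123
```

```bash
python3 - <<'E'
from h import *
st(); print(tq()); print(lead(2.5,.0293)); print(lead(-37,.0293))
E
```

```text
t 8.48 p [0.5434 0.082  0.0295] yaw -177.56 z [-0.  0. -1.] F [-0.3  -0.52 -1.01] T [-0.215  0.028  0.17 ] w 0.0123 j [  0.9  31.1 -25.1  33.8   0.   -1.6]
0.22860063295067606
(array([0.0002, 0.0003, 0.0002]), array([ 0.01, -0.01, -0.06]))
(array([-0.0258,  0.0731,  0.0002]), array([ 1.000e-02, -1.000e-02,  3.944e+01]))
```

>>> play_rows([
  [[-1, -0.0002, 0.0066, 0, 0, 0, 3.33], [-1, -0.0008, 0.0133, 0, 0, 0, 6.67], [-1, -0.0017, 0.0199, 0, 0, 0, 10], [-1, -0.0031, 0.0264, 0, 0, 0, 13.33], [-1, -0.0048, 0.0328, 0, 0, 0, 16.67], [-1, -0.0069, 0.0391, 0, 0, 0, 20], [-1, -0.0094, 0.0453, 0, 0, 0, 23.33], [-1, -0.0122, 0.0513, 0, 0, 0, 26.67], [-1, -0.0153, 0.0572, 0, 0, 0, 30], [-1, -0.0188, 0.0629, 0, 0, 0, 33.33], [-1, -0.0226, 0.0683, 0, 0, 0, 36.67], [-1, -0.0268, 0.0735, 0, 0, 0, 40]],
])

```text
time: 9.48
tool_pos: [0.5665, 0.157, 0.0295]
tcp_rot: [-1.014, -2.972, 0.0]
wrist_force: [-1.2, -1.0, -1.7]
width: 0.0121
```

```bash
python3 - <<'E'
from h import *
st(); print(tq())
s=snapshot("side"); save(s,"e1.png",(180,150,290,260),6)
s=snapshot("top"); save(s,"e1t.png",(190,120,310,240),5)
E
```

```text
t 9.48 p [0.5665 0.157  0.0295] yaw 142.31 z [-0.001  0.    -1.   ] F [-1.19 -0.99 -1.65] T [-0.066  0.4    0.152] w 0.0121 j [  8.3  34.2 -18.9  36.9   0.   46. ]
0.3247683491976304
```

View pics/e1.png

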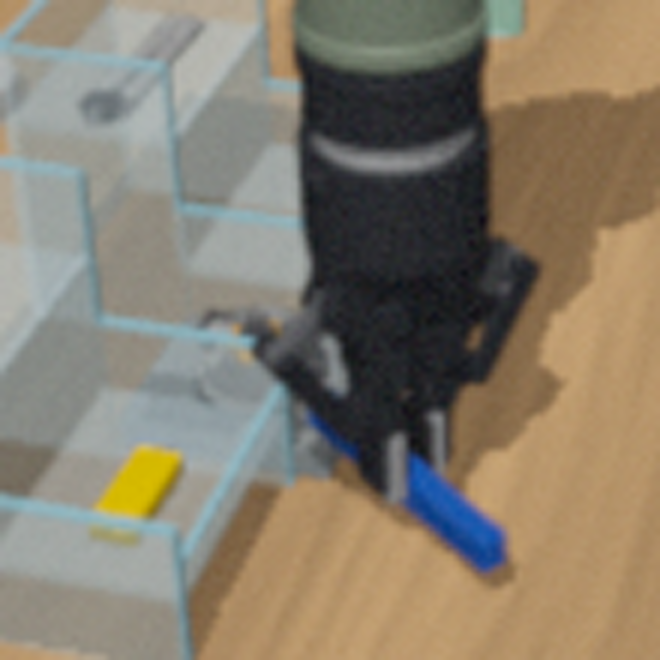

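View pics/e1t.png

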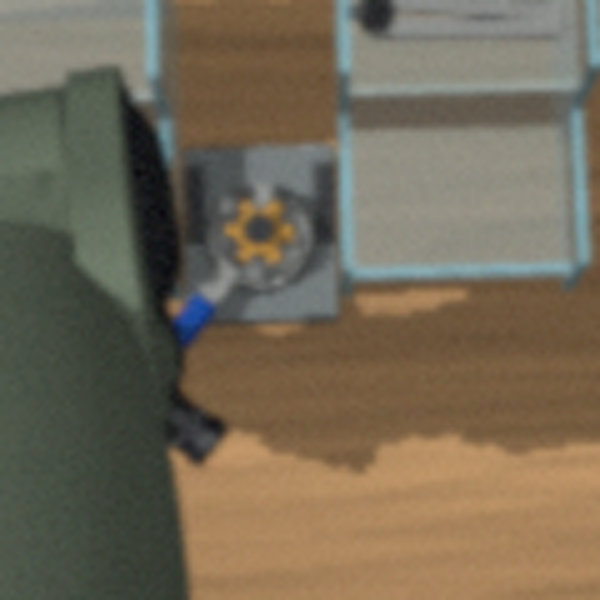

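>>> play_rows([
  [[-1, -0.0002, -0.0065, 0, 0, 0, -3.25], [-1, -0.0007, -0.013, 0, 0, 0, -6.5], [-1, -0.0007, -0.013, 0, 0, 0, -6.5], [-1, -0.0007, -0.013, -0.005, 0, 0, -6.5], [-1, -0.0007, -0.013, -0.012, 0, 0, -6.5], [-1, -0.0007, -0.013, -0.02, 0, 0, -6.5], [-1, -0.0007, -0.013, -0.026, 0, 0, -6.5], [-1, -0.0007, -0.013, -0.026, 0, 0, -6.5]],
])

```text
time: 10.25
tool_pos: [0.5608, 0.1468, 0.0574]
tcp_rot: [0.839, 3.026, 0.002]
wrist_force: [-0.1, 0.7, -2.0]
width: 0.012
```

```bash
python3 - <<'E'
from h import *
import pickle
st(); print(tq()); o=observe(); t0=yaw(o)-180
s=snapshot("top"); save(s,"e2t.png",(210,140,270,200),10);pickle.dump(s,open("e2.pkl","wb"))
for th in (-11,8.8,28.8): print(lead(th,o["tool_pos"][2]))
E
```

```text
t 10.25 p [0.5608 0.1468 0.0574] yaw 148.99 z [ 0.002  0.001 -1.   ] F [-0.11  0.69 -2.03] T [0.064 0.135 0.057] w 0.012 j [  7.4  31.3 -19.2  39.4   0.   38.4]
-0.003347475378848608
(array([-0.0064, -0.04  , -0.0008]), array([  0.06,   0.05, -20.  ]))
(array([-0.026 , -0.0741, -0.0008]), array([  0.05,   0.06, -39.8 ]))
(array([-0.0563, -0.0998, -0.0008]), array([ 4.00e-02,  7.00e-02, -5.98e+01]))
```

View pics/e2t.png

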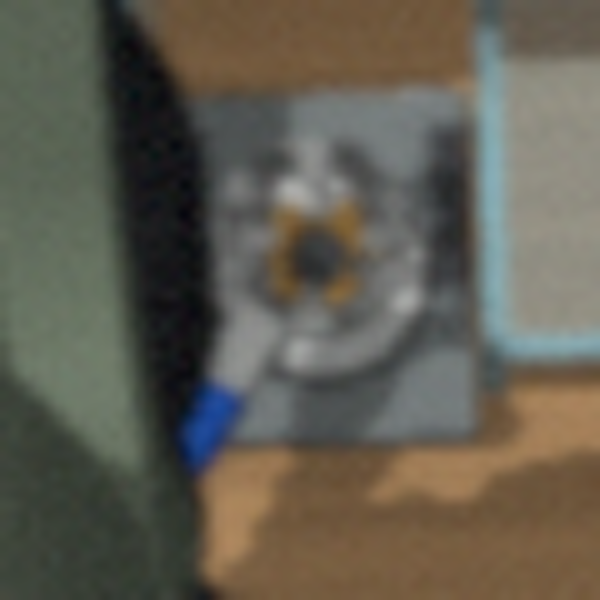

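```bash
python3 - <<'E'
from h import *
import pickle
s=pickle.load(open("e2.pkl","rb"))
t=np.radians(-31.01); p=np.array([.5608,.1468]); r=p+.1144*np.array([np.cos(t),np.sin(t)]); print(r)
im=cv2.imread("pics/e2t.png")
def pt(x,y,z,c):
    u,v=proj(s,[x,y,z]); cv2.circle(im,(int((u-210+.5)*10),int((v-140+.5)*10)),1,c,-1)
for a in np.arange(0,360,6):
    b=np.radians(a); pt(r[0]+.026*np.cos(b),r[1]+.026*np.sin(b),.0699,(0,0,255)); pt(NUT[0]+.009*np.cos(b),NUT[1]+.009*np.sin(b),.046,(0,255,0))
for k in range(6):
    b=np.radians(-31.2+60*k)
    for q in np.arange(.012,.0191,.0005): pt(NUT[0]+q*np.cos(b),NUT[1]+q*np.sin(b),.04,(255,0,255))
cv2.imwrite("pics/ov2.png",im)
E
```

```text
[0.65884965 0.08786253]
```

View pics/ov2.png

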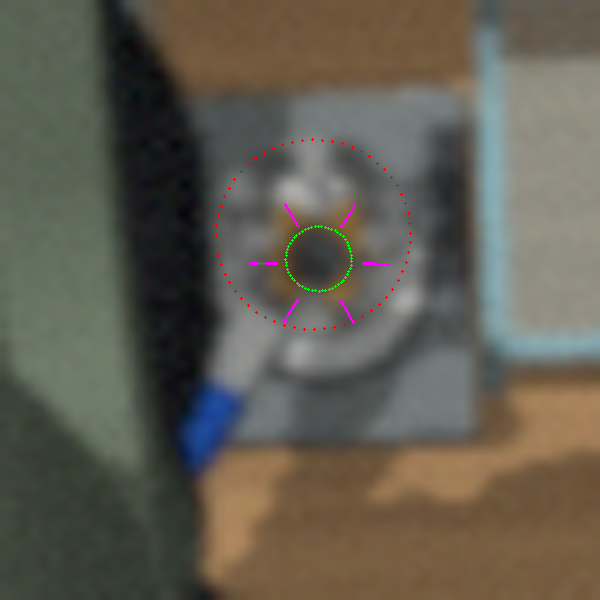

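>>> play_rows([
  [[-1, -0.0004, -0.01, 0, 0, 0, -5], [-1, -0.0017, -0.0199, 0, 0, 0, -10], [-1, -0.0039, -0.0297, 0, 0, 0, -15], [-1, -0.0067, -0.0393, 0, 0, 0, -20], [-1, -0.0105, -0.0485, 0, 0, 0, -25], [-1, -0.015, -0.0575, 0, 0, 0, -30], [-1, -0.0203, -0.066, 0, 0, 0, -35], [-1, -0.0263, -0.0739, 0, 0, 0, -40], [-1, -0.033, -0.0814, 0, 0, 0, -45], [-1, -0.0403, -0.0881, 0, 0, 0, -50], [-1, -0.0481, -0.0943, 0, 0, 0, -55], [-1, -0.0563, -0.0998, 0, 0, 0, -59.8]],
])

```text
time: 11.3
tool_pos: [0.5569, 0.0316, 0.0564]
tcp_rot: [-0.787, 3.041, -0.0]
wrist_force: [0.1, 0.2, -3.9]
width: 0.0121
```

```bash
python3 - <<'E'
from h import *
st(); print(lead(28.8,.0295))
E
```

```text
t 11.3 p [0.5569 0.0316 0.0564] yaw -150.97 z [ 0.  0. -1.] F [ 0.05  0.19 -3.95] T [-0.125  0.194  0.024] w 0.0121 j [ -4.3  29.6 -22.6  37.8   0.  -33.4]
(array([-0.0006,  0.0004,  0.0269]), array([-0.01,  0.03,  0.23]))
```

>>> play_rows([
  [[-1, -0.0006, 0.0004, 0.004, 0, 0, 0.2], [-1, -0.0006, 0.0004, 0.009, 0, 0, 0.2], [-1, -0.0006, 0.0004, 0.014, 0, 0, 0.2], [-1, -0.0006, 0.0004, 0.018, 0, 0, 0.2], [-1, -0.0006, 0.0004, 0.022, 0, 0, 0.2], [-1, -0.0006, 0.0004, 0.025, 0, 0, 0.2], [-1, -0.0006, 0.0004, 0.0273, 0, 0, 0.2], [-1, -0.0006, 0.0004, 0.0273, 0, 0, 0.2]],
])

```text
time: 11.97
tool_pos: [0.5571, 0.0325, 0.0289]
tcp_rot: [-0.782, 3.042, 0.0]
wrist_force: [-1.5, 0.0, -0.1]
width: 0.0121
```

```bash
python3 - <<'E'
from h import *
st(); print(tq()); print(lead(28.8-20,.0293))
E
```

```text
t 11.97 p [0.5571 0.0325 0.0289] yaw -151.16 z [ 0.  0. -1.] F [-1.5   0.01 -0.14] T [0.029 0.129 0.045] w 0.0121 j [ -4.3  31.8 -23.8  34.4   0.  -33.1]
-0.037876798581733914
(array([-0.0069,  0.0388, -0.0004]), array([2.000e-02, 1.000e-02, 2.004e+01]))
```

>>> play_rows([
  [[-1, -0.0001, 0.005, 0, 0, 0, 2.5], [-1, -0.0004, 0.01, 0, 0, 0, 5], [-1, -0.001, 0.0149, 0, 0, 0, 7.5], [-1, -0.0017, 0.0199, 0, 0, 0, 10], [-1, -0.0027, 0.0248, 0, 0, 0, 12.5], [-1, -0.0039, 0.0296, 0, 0, 0, 15], [-1, -0.0053, 0.0344, 0, 0, 0, 17.5], [-1, -0.0069, 0.0391, 0, 0, 0, 20], [-1, -0.0087, 0.0438, 0, 0, 0, 22.5], [-1, -0.0107, 0.0483, 0, 0, 0, 25]],
])

```text
time: 12.8
tool_pos: [0.5436, 0.0798, 0.0294]
tcp_rot: [-0.102, 3.139, -0.001]
wrist_force: [0.1, -1.6, -1.3]
width: 0.0123
```

```bash
python3 - <<'E'
from h import *
st(); print(tq()); print(lead(yaw(observe())+180-1.5,.0293),lead(yaw(observe())+180-5,.0293))
E
```

```text
t 12.8 p [0.5436 0.0798 0.0294] yaw -176.29 z [ 0.001 -0.001 -1.   ] F [ 0.09 -1.55 -1.32] T [-0.335 -0.086  0.067] w 0.0123 j [  0.7  31.  -25.2  33.7  -0.   -3. ]
0.24435546733928393
(array([0.0002, 0.0031, 0.    ]), array([-0.05,  0.06,  1.5 ])) (array([-0.0002,  0.0101,  0.    ]), array([-0.04,  0.07,  5.  ]))
```

>>> play_rows([
  [[-1, 0, 0.0025, 0, 0, 0, 1.25], [-1, -0.0001, 0.005, 0, 0, 0, 2.5], [-1, -0.0003, 0.0075, 0, 0, 0, 3.75], [-1, -0.0004, 0.01, 0, 0, 0, 5], [-1, -0.0004, 0.01, 0, 0, 0, 5]],
])

```text
time: 13.22
tool_pos: [0.5433, 0.0898, 0.0295]
tcp_rot: [0.035, 3.14, -0.002]
wrist_force: [0.1, -2.0, -2.2]
width: 0.0119
```

>>> play_rows([
  [[-1, 0, 0.0015, 0, 0, 0, 0.75], [-1, 0, 0.003, 0, 0, 0, 1.5], [-1, 0, 0.003, 0, 0, 0, 1.5]],
])

```text
time: 13.47
tool_pos: [0.5434, 0.0928, 0.0296]
tcp_rot: [0.077, 3.139, -0.003]
wrist_force: [0.3, -2.7, -1.5]
width: 0.0118
```

```bash
python3 - <<'E'
from h import *
st(); print(tq()); print(lead(yaw(observe())+180-1.5,.0293))
E
```

```text
t 13.47 p [0.5434 0.0928 0.0296] yaw 177.19 z [ 0.001 -0.002 -1.   ] F [ 0.28 -2.74 -1.54] T [-0.27   0.055  0.025] w 0.0118 j [  2.1  31.1 -24.9  33.8  -0.1   4.9]
0.33615202230724656
(array([0.0001, 0.0031, 0.0003]), array([-0.1 ,  0.09,  1.5 ]))
```

>>> play_rows([
  [[-1, 0, 0.0015, 0, 0, 0, 0.75], [-1, 0, 0.003, 0, 0, 0, 1.5], [-1, 0, 0.003, 0, 0, 0, 1.5]],
])

```text
time: 13.72
tool_pos: [0.5436, 0.0959, 0.0296]
tcp_rot: [0.119, 3.138, -0.003]
wrist_force: [0.6, -2.0, -1.8]
width: 0.0121
```

```bash
cat > c.py <<'E'
from h import *
o=observe(); print(round(tq(o),3),"Tz",round(o["torque"][2],3),"th",round((yaw(o)+180+180)%360-180,2)); st(o)
E
python3 c.py
```

```text
0.235 Tz 0.013 th -4.35
t 13.72 p [0.5436 0.0959 0.0296] yaw 175.65 z [ 0.001 -0.002 -1.   ] F [ 0.63 -2.   -1.76] T [-0.27   0.058  0.013] w 0.0121 j [  2.4  31.2 -24.8  33.9  -0.1   6.8]
```

>>> play_rows([
  [[-1, 0, 0.0015, 0, 0, 0, 0.75], [-1, 0, 0.003, 0, 0, 0, 1.5], [-1, 0, 0.003, 0, 0, 0, 1.5]],
])

```text
time: 13.97
tool_pos: [0.5438, 0.099, 0.0296]
tcp_rot: [0.161, 3.136, -0.003]
wrist_force: [-0.8, -1.6, -2.4]
width: 0.0122
```

```bash
python3 c.py
```

```text
0.184 Tz -0.011 th -5.89
t 13.97 p [0.5438 0.099  0.0296] yaw 174.11 z [ 0.002 -0.002 -1.   ] F [-0.79 -1.63 -2.36] T [-0.331 -0.002 -0.011] w 0.0122 j [  2.7  31.3 -24.7  33.9  -0.1   8.6]
```

>>> play_rows([
  [[-1, 0, 0.0015, 0, 0, 0, 0.75], [-1, 0, 0.003, 0, 0, 0, 1.5], [-1, 0, 0.003, 0, 0, 0, 1.5]],
])

```text
time: 14.22
tool_pos: [0.5442, 0.1022, 0.0296]
tcp_rot: [0.204, 3.133, -0.003]
wrist_force: [-0.2, -2.0, -2.3]
width: 0.0126
```

```bash
python3 c.py
```

```text
0.219 Tz -0.007 th -7.43
t 14.22 p [0.5442 0.1022 0.0296] yaw 172.57 z [ 0.002 -0.002 -1.   ] F [-0.22 -1.96 -2.26] T [-0.364  0.073 -0.007] w 0.0126 j [  3.1  31.3 -24.6  34.   -0.1  10.5]
```

>>> play_rows([
  [[-1, 0, 0.0015, 0, 0, 0, 0.75], [-1, 0, 0.003, 0, 0, 0, 1.5], [-1, 0, 0.003, 0, 0, 0, 1.5]],
])

```text
time: 14.47
tool_pos: [0.5446, 0.1052, 0.0295]
tcp_rot: [0.246, 3.13, -0.004]
wrist_force: [0.4, -1.9, -1.4]
width: 0.012
```

```bash
python3 c.py;python3 -c "
from h import *
print(lead(yaw(observe())-180-1.5,.0295))"
```

```text
0.199 Tz -0.013 th -8.97
t 14.47 p [0.5446 0.1052 0.0295] yaw 171.03 z [ 0.002 -0.003 -1.   ] F [ 0.37 -1.94 -1.39] T [-0.411  0.068 -0.013] w 0.012 j [  3.4  31.4 -24.4  34.1  -0.2  12.4]
(array([0.    , 0.0029, 0.    ]), array([-0.13,  0.11,  1.5 ]))
```

>>> play_rows([
  [[-1, 0, 0.0015, 0, 0, 0, 0.75], [-1, 0, 0.003, 0, 0, 0, 1.5], [-1, 0, 0.003, -0.0001, -0.1, 0.1, 1.5]],
])

```text
time: 14.72
tool_pos: [0.5451, 0.1084, 0.0297]
tcp_rot: [0.288, 3.128, -0.001]
wrist_force: [-0.1, -2.1, -2.1]
width: 0.0122
```

```bash
python3 c.py
```

```text
0.241 Tz -0.002 th -10.51
t 14.72 p [0.5451 0.1084 0.0297] yaw 169.49 z [ 0.    -0.001 -1.   ] F [-0.08 -2.14 -2.07] T [-0.495  0.035 -0.002] w 0.0122 j [  3.7  31.5 -24.2  34.3  -0.   14.2]
```

>>> play_rows([
  [[-1, 0, 0.0015, 0, 0, 0, 0.75], [-1, 0, 0.003, 0, 0, 0, 1.5], [-1, 0, 0.003, 0, 0, 0, 1.5]],
])

```text
time: 14.97
tool_pos: [0.5457, 0.1115, 0.0297]
tcp_rot: [0.33, 3.124, -0.001]
wrist_force: [-0.4, -2.5, -2.4]
width: 0.0124
```

```bash
python3 c.py
```

```text
0.202 Tz -0.083 th -12.05
t 14.97 p [0.5457 0.1115 0.0297] yaw 167.95 z [ 0.    -0.001 -1.   ] F [-0.41 -2.46 -2.42] T [-0.594  0.006 -0.083] w 0.0124 j [  4.   31.6 -24.   34.4  -0.1  16. ]
```

>>> play_rows([
  [[-1, 0, 0.0015, 0, 0, 0, 0.75], [-1, 0, 0.003, 0, 0, 0, 1.5], [-1, 0, 0.003, 0, 0, 0, 1.5]],
])

```text
time: 15.22
tool_pos: [0.5464, 0.1145, 0.0297]
tcp_rot: [0.372, 3.119, -0.002]
wrist_force: [0.0, -2.6, -2.3]
width: 0.0125
```

```bash
python3 c.py
```

```text
0.218 Tz -0.069 th -13.6
t 15.22 p [0.5464 0.1145 0.0297] yaw 166.4 z [ 0.    -0.001 -1.   ] F [ 0.02 -2.58 -2.29] T [-0.563  0.033 -0.069] w 0.0125 j [  4.3  31.7 -23.8  34.5  -0.1  17.9]
```

>>> play_rows([
  [[-1, 0, 0.0015, 0, 0, 0, 0.75], [-1, 0, 0.003, 0, 0, 0, 1.5], [-1, 0, 0.003, 0, 0, 0, 1.5]],
])

```text
time: 15.47
tool_pos: [0.5472, 0.1176, 0.0297]
tcp_rot: [0.414, 3.114, -0.002]
wrist_force: [-0.6, -3.2, -1.4]
width: 0.0126
```

```bash
python3 c.py;python3 -c "
from h import *
print(lead(yaw(observe())-180-1.5,.0295))"
```

```text
0.236 Tz -0.135 th -15.14
t 15.47 p [0.5472 0.1176 0.0297] yaw 164.86 z [ 0.    -0.001 -1.   ] F [-0.55 -3.21 -1.4 ] T [-0.614  0.041 -0.135] w 0.0126 j [  4.6  31.9 -23.5  34.6  -0.1  19.8]
(array([-0.    ,  0.0026,  0.0002]), array([-0.07,  0.04,  1.5 ]))
```

>>> play_rows([
  [[-1, 0, 0.0014, 0, 0, 0, 0.8], [-1, 0, 0.0027, 0, 0, 0, 1.6], [-1, 0, 0.0027, 0, 0, 0, 1.6]],
])

```text
time: 15.72
tool_pos: [0.548, 0.1205, 0.0297]
tcp_rot: [0.458, 3.107, -0.002]
wrist_force: [0.5, -2.2, -2.9]
width: 0.012
```

```bash
python3 c.py
```

```text
0.176 Tz -0.053 th -16.77
t 15.72 p [0.548  0.1205 0.0297] yaw 163.23 z [ 0.001 -0.001 -1.   ] F [ 0.51 -2.24 -2.86] T [-0.506 -0.037 -0.053] w 0.012 j [  4.9  32.  -23.3  34.7  -0.1  21.7]
```

>>> play_rows([
  [[-1, 0, 0.0015, 0, 0, 0, 0.8], [-1, 0, 0.0029, 0, 0, 0, 1.5], [-1, 0, 0.0029, 0, 0, 0, 1.5]],
])

```text
time: 15.97
tool_pos: [0.5489, 0.1235, 0.0297]
tcp_rot: [0.5, 3.101, -0.002]
wrist_force: [-0.3, -3.3, -1.6]
width: 0.0123
```

```bash
python3 c.py
```

```text
0.329 Tz -0.041 th -18.3
t 15.97 p [0.5489 0.1235 0.0297] yaw 161.7 z [ 0.001 -0.001 -1.   ] F [-0.31 -3.3  -1.58] T [-0.52  -0.027 -0.041] w 0.0123 j [  5.2  32.1 -23.1  34.8  -0.1  23.5]
```

>>> play_rows([
  [[-1, 0, 0.001, 0, 0, 0, 0.5], [-1, 0, 0.002, 0, 0, 0, 1], [-1, 0, 0.002, 0, 0, 0, 1]],
])

```text
time: 16.22
tool_pos: [0.5496, 0.1254, 0.0296]
tcp_rot: [0.527, 3.096, -0.002]
wrist_force: [-0.3, -3.4, -1.9]
width: 0.0122
```

```bash
python3 c.py
```

```text
0.377 Tz -0.0 th -19.33
t 16.22 p [0.5496 0.1254 0.0296] yaw 160.67 z [ 0.001 -0.001 -1.   ] F [-0.27 -3.4  -1.9 ] T [-0.564 -0.111 -0.   ] w 0.0122 j [  5.4  32.2 -22.9  34.9  -0.1  24.7]
```

>>> play_rows([
  [[-1, 0, 0.001, 0, 0, 0, 0.5], [-1, 0, 0.002, 0, 0, 0, 1], [-1, 0, 0.002, 0, 0, 0, 1]],
])

```text
time: 16.47
tool_pos: [0.5503, 0.1274, 0.0296]
tcp_rot: [0.555, 3.091, -0.002]
wrist_force: [-0.2, -3.2, -1.9]
width: 0.0124
```

```bash
python3 c.py
```

```text
0.271 Tz -0.086 th -20.36
t 16.47 p [0.5503 0.1274 0.0296] yaw 159.64 z [ 0.001 -0.001 -1.   ] F [-0.22 -3.24 -1.92] T [-0.541 -0.02  -0.086] w 0.0124 j [  5.6  32.3 -22.7  35.   -0.1  26. ]
```

Still drag only (≈0.27 N m). Continue.

>>> play_rows([
  [[-1, 0, 0.0015, 0, 0, 0, 0.75], [-1, 0, 0.0028, 0, 0, 0, 1.5], [-1, 0, 0.0028, 0, 0, 0, 1.5]],
])

```text
time: 16.72
tool_pos: [0.5513, 0.1302, 0.0296]
tcp_rot: [0.596, 3.084, -0.002]
wrist_force: [0.1, -2.7, -1.6]
width: 0.0119
```

```bash
python3 c.py
```

```text
0.212 Tz -0.072 th -21.89
t 16.72 p [0.5513 0.1302 0.0296] yaw 158.11 z [ 0.001 -0.001 -1.   ] F [ 0.14 -2.73 -1.64] T [-0.537 -0.091 -0.072] w 0.0119 j [  5.9  32.4 -22.5  35.1  -0.1  27.8]
```

>>> play_rows([
  [[-1, 0, 0.0015, 0, 0, 0, 0.75], [-1, 0, 0.0028, 0, 0, 0, 1.5], [-1, 0, 0.0028, 0, 0, 0, 1.5]],
])

```text
time: 16.97
tool_pos: [0.5525, 0.1331, 0.0296]
tcp_rot: [0.638, 3.075, -0.002]
wrist_force: [-0.5, -3.1, -2.4]
width: 0.0124
```

```bash
python3 c.py
```

```text
0.285 Tz -0.058 th -23.43
t 16.97 p [0.5525 0.1331 0.0296] yaw 156.57 z [ 0.001 -0.001 -1.   ] F [-0.5  -3.06 -2.44] T [-0.506 -0.079 -0.058] w 0.0124 j [  6.1  32.5 -22.2  35.2  -0.1  29.6]
```

>>> play_rows([
  [[-1, 0, 0.0015, 0, 0, 0, 0.75], [-1, 0, 0.0028, 0, 0, 0, 1.5], [-1, 0, 0.0028, 0, 0, 0, 1.5]],
])

```text
time: 17.22
tool_pos: [0.5536, 0.1356, 0.0296]
tcp_rot: [0.679, 3.066, -0.003]
wrist_force: [0.5, -3.9, -1.9]
width: 0.0124
```

```bash
python3 c.py
```

```text
0.414 Tz 0.035 th -24.96
t 17.22 p [0.5536 0.1356 0.0296] yaw 155.04 z [ 0.001 -0.002 -1.   ] F [ 0.45 -3.85 -1.93] T [-0.724 -0.103  0.035] w 0.0124 j [  6.4  32.7 -21.9  35.4  -0.1  31.4]
```

>>> play_rows([
  [[-1, 0, 0.0008, 0, 0, 0, 0.4], [-1, 0, 0.0014, 0, 0, 0, 0.7], [-1, 0, 0.0014, 0, 0, 0, 0.7]],
])

```text
time: 17.47
tool_pos: [0.5542, 0.1368, 0.0296]
tcp_rot: [0.698, 3.062, -0.003]
wrist_force: [1.0, -4.2, -1.7]
width: 0.0125
```

```bash
python3 c.py
```

```text
0.496 Tz 0.109 th -25.67
t 17.47 p [0.5542 0.1368 0.0296] yaw 154.33 z [ 0.001 -0.002 -1.   ] F [ 1.02 -4.23 -1.69] T [-0.779  0.011  0.109] w 0.0125 j [  6.5  32.8 -21.8  35.4  -0.1  32.2]
```

>>> play_rows([
  [[-1, 0, 0.0008, 0, 0, 0, 0.4], [-1, 0, 0.0014, 0, 0, 0, 0.7], [-1, 0, 0.0014, 0, 0, 0, 0.7]],
])

```text
time: 17.72
tool_pos: [0.5547, 0.1379, 0.0295]
tcp_rot: [0.717, 3.058, -0.004]
wrist_force: [0.5, -4.2, -2.6]
width: 0.0122
```

```bash
python3 c.py
```

```text
0.528 Tz 0.118 th -26.39
t 17.72 p [0.5547 0.1379 0.0295] yaw 153.61 z [ 0.    -0.003 -1.   ] F [ 0.49 -4.23 -2.61] T [-0.933  0.064  0.118] w 0.0122 j [  6.6  32.9 -21.6  35.5  -0.2  33. ]
```

>>> play_rows([
  [[-1, 0, 0.0008, 0, 0, 0, 0.4], [-1, 0, 0.0014, 0, 0, 0, 0.7], [-1, 0, 0.0014, 0, 0, 0, 0.7]],
])

```text
time: 17.97
tool_pos: [0.5553, 0.139, 0.0295]
tcp_rot: [0.736, 3.053, -0.005]
wrist_force: [-0.5, -5.3, -1.8]
width: 0.0122
```

```bash
python3 c.py; python3 -c "
from h import *
s=snapshot('top'); save(s,'f1.png',(200,130,280,200),9)
s=snapshot('side'); save(s,'f1s.png',(180,150,290,260),6)
o=observe();print(tq(o))"
```

```text
0.823 Tz 0.255 th -27.11
t 17.97 p [0.5553 0.139  0.0295] yaw 152.89 z [ 0.    -0.003 -1.   ] F [-0.52 -5.29 -1.81] T [-1.015  0.015  0.255] w 0.0122 j [  6.8  32.9 -21.5  35.6  -0.2  33.9]
0.7936866485416872
```

View pics/f1.png

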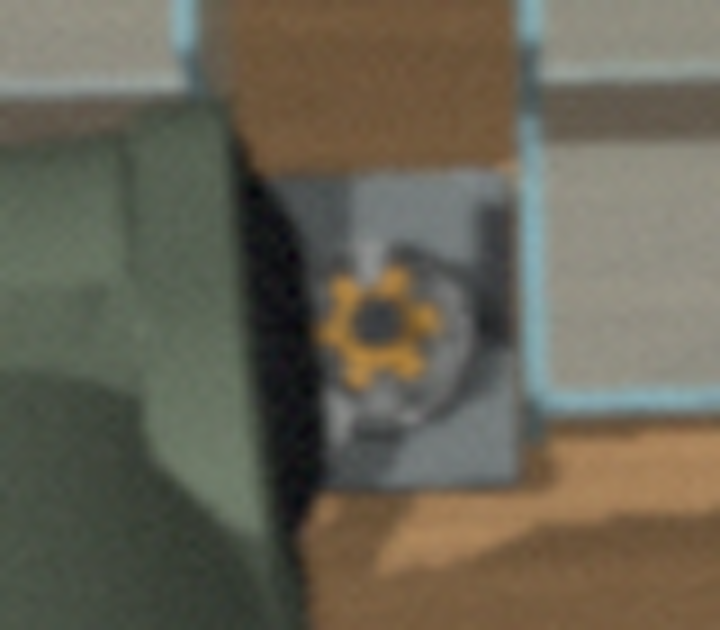

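View pics/f1s.png

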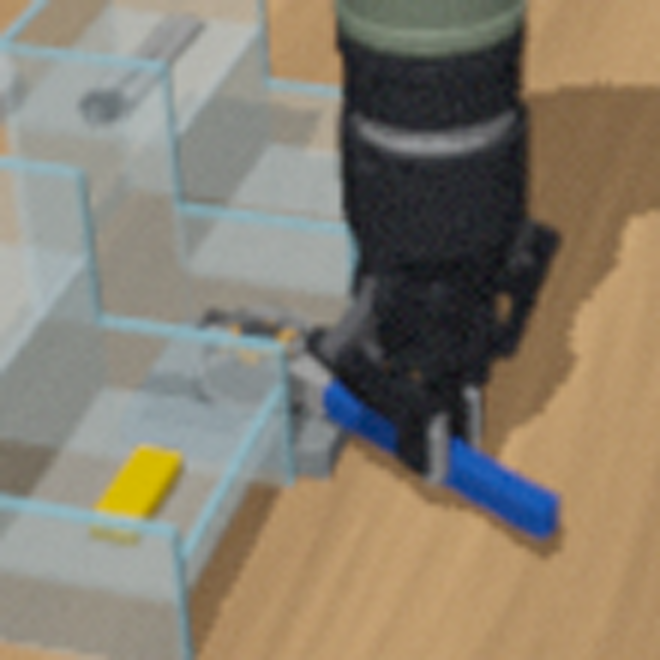

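>>> play_rows([
  [[-1, 0, 0.0004, 0, 0, 0, 0.2], [-1, 0, 0.0008, 0, 0, 0, 0.4], [-1, 0, 0.0008, 0, 0, 0, 0.4], [-1, 0, 0.0008, 0, 0, 0, 0.4]],
])

```text
time: 18.4
tool_pos: [0.5555, 0.1395, 0.0294]
tcp_rot: [0.746, 3.051, -0.006]
wrist_force: [0.1, -5.2, -2.7]
width: 0.0122
```

```bash
python3 c.py
```

```text
0.824 Tz 0.296 th -27.5
t 18.4 p [0.5555 0.1395 0.0294] yaw 152.5 z [ 0.    -0.004 -1.   ] F [ 0.07 -5.22 -2.74] T [-1.058  0.089  0.296] w 0.0122 j [  6.8  33.  -21.4  35.6  -0.2  34.3]
```

>>> play_rows([
  [[-1, 0, 0.0005, 0, 0, 0, 0.25], [-1, 0, 0.001, 0, 0, 0, 0.5], [-1, 0, 0.0013, 0, 0, 0, 0.65], [-1, 0, 0.0013, 0, 0, 0, 0.65]],
])

```text
time: 18.73
tool_pos: [0.556, 0.1403, 0.0294]
tcp_rot: [0.764, 3.046, -0.007]
wrist_force: [-0.9, -5.1, -1.6]
width: 0.0127
```

```bash
python3 c.py
```

```text
0.949 Tz 0.386 th -28.15
t 18.73 p [0.556  0.1403 0.0294] yaw 151.85 z [-0.    -0.005 -1.   ] F [-0.88 -5.09 -1.63] T [-1.161  0.066  0.386] w 0.0127 j [  6.9  33.  -21.3  35.7  -0.3  35.1]
```

>>> play_rows([
  [[-1, 0, 0.0005, 0, 0, 0, 0.25], [-1, 0, 0.001, 0, 0, 0, 0.5], [-1, 0, 0.001, 0, 0, 0, 0.5], [-1, 0, 0.001, 0, 0, 0, 0.5], [-1, 0, 0.001, 0, 0, 0, 0.5], [-1, 0, 0.001, 0, 0, 0, 0.5]],
])

```text
time: 19.23
tool_pos: [0.5563, 0.141, 0.0293]
tcp_rot: [0.776, 3.043, -0.008]
wrist_force: [-1.5, -5.0, -1.8]
width: 0.0124
```

```bash
python3 c.py
```

```text
1.027 Tz 0.441 th -28.62
t 19.23 p [0.5563 0.141  0.0293] yaw 151.38 z [-0.001 -0.005 -1.   ] F [-1.46 -5.01 -1.77] T [-1.139  0.073  0.441] w 0.0124 j [  7.   33.1 -21.2  35.8  -0.3  35.6]
```

>>> play_rows([
  [[-1, 0, 0.0005, 0, 0, 0, 0.25], [-1, 0, 0.0006, 0, 0, 0, 0.3], [-1, 0, 0.0006, 0, 0, 0, 0.3], [-1, 0, 0.0006, 0, 0, 0, 0.3], [-1, 0, 0.0006, 0, 0, 0, 0.3], [-1, 0, 0.0006, 0, 0, 0, 0.3], [-1, 0, 0.0006, 0, 0, 0, 0.3], [-1, 0, 0.0006, 0, 0, 0, 0.3]],
])

```text
time: 19.9
tool_pos: [0.5565, 0.1413, 0.0293]
tcp_rot: [0.784, 3.041, -0.01]
wrist_force: [-0.9, -5.1, -1.9]
width: 0.0124
```

```bash
python3 c.py; python3 -c "
from h import *
import pickle
s=snapshot('top'); save(s,'f2.png',(200,130,280,200),9);pickle.dump(s,open('f2.pkl','wb'))
o=observe();print(tq(o))"
```

```text
1.094 Tz 0.537 th -28.89
t 19.9 p [0.5565 0.1413 0.0293] yaw 151.11 z [-0.001 -0.006 -1.   ] F [-0.86 -5.05 -1.86] T [-1.096  0.048  0.537] w 0.0124 j [  7.1  33.1 -21.1  35.8  -0.3  36. ]
1.0387909892338978
```

View pics/f2.png

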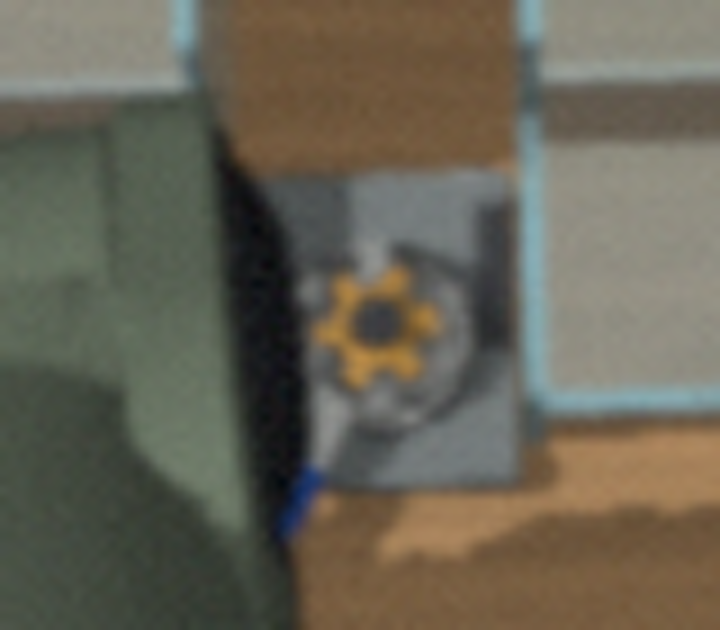

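>>> play_rows([
  [[-1, 0, -0.0025, 0, 0, 0, -1.2], [-1, -0.0001, -0.005, 0, 0, 0, -2.5], [-1, -0.0003, -0.0075, 0, 0, 0, -3.75], [-1, -0.0005, -0.0105, 0, 0.3, 0, -5.3], [-1, -0.0005, -0.0105, 0, 0.3, 0, -5.3]],
])

```text
time: 20.37
tool_pos: [0.5522, 0.133, 0.0297]
tcp_rot: [-0.642, -3.075, 0.013]
wrist_force: [0.4, 0.7, -1.4]
width: 0.012
```

```bash
python3 c.py; python3 -c "
from h import *
print(lead(-23.3,.0295), lead(-23.3,.06))"
```

```text
-0.053 Tz 0.04 th -23.58
t 20.37 p [0.5522 0.133  0.0297] yaw 156.42 z [-0.002 -0.008 -1.   ] F [ 0.41  0.71 -1.38] T [ 0.143 -0.081  0.04 ] w 0.012 j [  6.3  32.7 -21.9  35.6  -0.4  29.9]
(array([-0.0004, -0.0004,  0.0002]), array([-0.46,  0.06, -0.28])) (array([-0.0004, -0.0006, -0.0303]), array([-0.46,  0.06, -0.28]))
```

>>> play_rows([
  [[-1, 0, 0, -0.003, -0.4, 0, 0], [-1, -0.0002, -0.0002, -0.008, -0.4, 0, 0], [-1, -0.0004, -0.0004, -0.015, -0.4, 0, 0], [-1, -0.0004, -0.0004, -0.022, -0.4, 0, 0], [-1, -0.0004, -0.0004, -0.03, -0.4, 0, 0], [-1, -0.0004, -0.0004, -0.045, -0.4, 0, 0], [-1, -0.0004, -0.0004, -0.06, -0.4, 0, 0], [-1, -0.0004, -0.0004, -0.07, -0.4, 0, 0]],
])

```text
time: 21.03
tool_pos: [0.5529, 0.1335, 0.1016]
tcp_rot: [0.641, 3.074, -0.0]
wrist_force: [0.8, -0.3, -3.0]
width: 0.0122
```

```bash
python3 c.py; python3 -c "
from h import *
import pickle
s=snapshot('top'); save(s,'g1.png',(200,120,290,210),7);pickle.dump(s,open('g1.pkl','wb'))
s=snapshot('side'); save(s,'g1s.png',(180,120,300,240),6)
print(row([.50,.10,.11],157+65),row([.459,-.277,.1],-90.3))"
```

```text
-0.056 Tz -0.045 th -23.57
t 21.03 p [0.5529 0.1335 0.1016] yaw 156.43 z [ 0.002 -0.001 -1.   ] F [ 0.82 -0.26 -2.99] T [ 0.056  0.135 -0.045] w 0.0122 j [  6.2  27.3 -18.5  44.2  -0.   29.7]
(array([ 0.0362, -0.0523, -0.0082]), array([ -0.08,   0.26, -65.57])) (array([-0.0769, -0.4143,  0.0019]), array([  -0.2 ,    0.23, -113.27]))
```

View pics/g1.png

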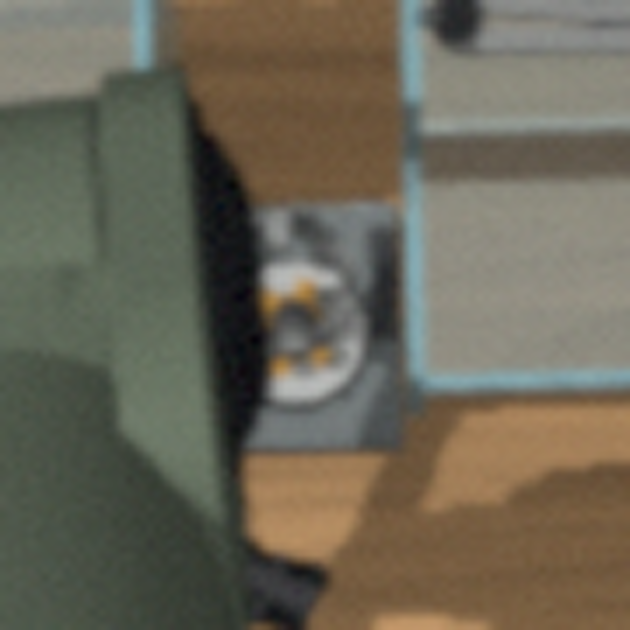

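View pics/g1s.png

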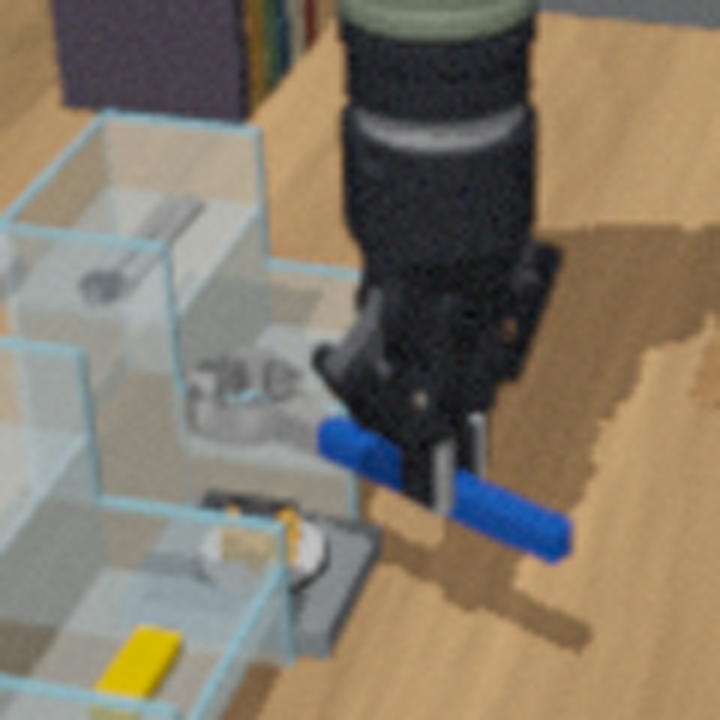

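```bash
python3 -c "
from h import *
print(row([.47,-.05,.105],156.4+70))"
```

```text
(array([ 0.0037, -0.2018, -0.0032]), array([ -0.09,   0.26, -69.97]))
```

>>> play_rows([
  [[-1, 0, -0.01, 0, 0, 0, -4], [-1, 0, -0.025, 0, 0, 0, -9], [-1, 0, -0.045, 0, 0, 0, -15], [-1, 0, -0.065, 0, 0, 0, -21], [-1, 0.001, -0.085, -0.001, 0, 0, -27], [-1, 0.001, -0.105, -0.001, 0, 0, -33], [-1, 0.002, -0.125, -0.002, 0, 0, -39], [-1, 0.002, -0.145, -0.002, 0, 0, -45], [-1, 0.003, -0.165, -0.003, 0, 0, -52], [-1, 0.003, -0.18, -0.003, 0, 0, -58], [-1, 0.0037, -0.193, -0.003, 0, 0.2, -64], [-1, 0.0037, -0.2018, -0.003, 0, 0.2, -70]],
])

```text
time: 22.13
tool_pos: [0.4688, -0.051, 0.1043]
tcp_rot: [1.244, -2.884, 0.002]
wrist_force: [-0.1, 0.4, -2.8]
width: 0.0122
```

```bash
python3 c.py; python3 -c "
from h import *
print(row([.4573,-.276,.1],-90.3))"
```

```text
-0.122 Tz -0.021 th 46.66
t 22.13 p [ 0.4688 -0.051   0.1043] yaw -133.34 z [-0.    -0.002 -1.   ] F [-0.12  0.45 -2.8 ] T [-0.147  0.156 -0.021] w 0.0122 j [-15.1  18.2 -32.7  39.1  -0.1 -61.8]
(array([ 0.1716, -0.146 ,  0.0046]), array([-3.000e-02, -9.000e-02, -4.304e+01]))
```

>>> play_rows([
  [[-1, 0.01, -0.01, 0, 0, 0, -4], [-1, 0.025, -0.022, 0, 0, 0, -8], [-1, 0.045, -0.04, 0, 0, 0, -13], [-1, 0.065, -0.057, 0, 0, 0, -18], [-1, 0.085, -0.074, 0, 0, 0, -23], [-1, 0.105, -0.091, 0.002, 0, 0, -28], [-1, 0.125, -0.107, 0.003, 0, 0, -33], [-1, 0.142, -0.122, 0.004, 0, 0, -37], [-1, 0.158, -0.135, 0.004, 0, 0, -40], [-1, 0.168, -0.143, 0.004, 0, 0, -42], [-1, 0.1716, -0.146, 0.0046, 0, -0.1, -43], [-1, 0.1716, -0.146, 0.0046, 0, -0.1, -43]],
])

```text
time: 23.13
tool_pos: [0.4569, -0.2775, 0.0995]
tcp_rot: [2.213, -2.23, 0.001]
wrist_force: [0.3, -0.3, -3.2]
width: 0.0122
```

```bash
python3 c.py; python3 -c "
from h import *
print(row([.4565,-.276,.03],-90.3))
s=snapshot('top'); save(s,'k1.png',(290,195,430,285),5)
s=snapshot('side'); save(s,'k1s.png',(250,100,400,220),5)"
```

```text
0.098 Tz -0.054 th 89.55
t 23.13 p [ 0.4569 -0.2775  0.0995] yaw -90.45 z [ 0.    -0.001 -1.   ] F [ 0.25 -0.3  -3.24] T [-0.162 -0.008 -0.054] w 0.0122 j [ -39.2   24.3  -23.8   41.8   -0.  -128.7]
(array([-0.0015,  0.0004,  0.0695]), array([-0.01, -0.03, -0.15]))
```

View pics/k1.png

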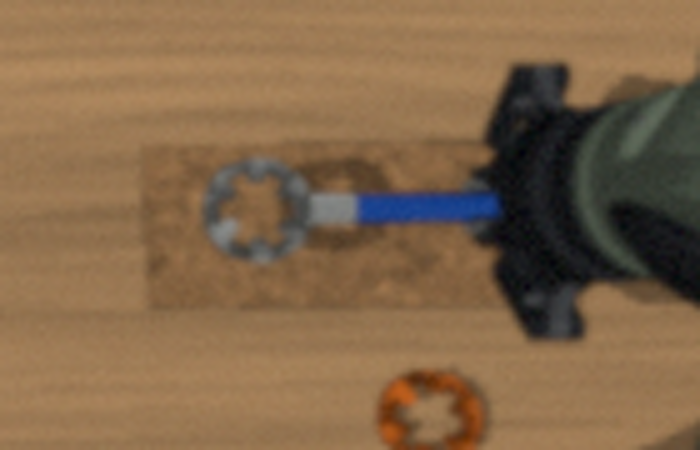

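View pics/k1s.png

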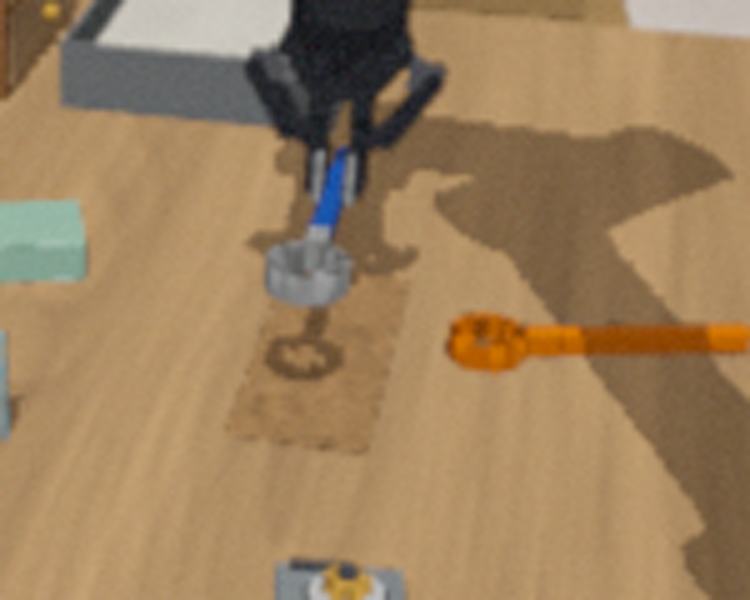

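>>> play_rows([
  [[-1, -0.001, 0, 0.015, 0, 0, 0], [-1, -0.001, 0, 0.035, 0, 0, 0], [-1, -0.001, 0, 0.055, 0, 0, 0], [-1, -0.001, 0, 0.07, 0, 0, 0], [-1, -0.001, 0, 0.079, 0, 0, 0], [-1, -0.001, 0, 0.085, 0, 0, 0], [-1, -0.001, 0, 0.088, 0, 0, 0], [-1, -0.001, 0, 0.09, 0, 0, 0], [-1, -0.001, 0, 0.09, 0, 0, 0]],
])

```text
time: 23.98
tool_pos: [0.4572, -0.2746, 0.0099]
tcp_rot: [-2.214, 2.228, 0.0]
wrist_force: [-0.7, 0.9, -2.9]
width: 0.0119
```

```bash
python3 c.py
```

```text
-0.413 Tz 0.023 th 89.63
t 23.98 p [ 0.4572 -0.2746  0.0099] yaw -90.37 z [ 0.     0.001 -1.   ] F [-0.68  0.94 -2.87] T [-0.003  0.038  0.023] w 0.0119 j [ -38.9   31.5  -28.5   30.1    0.  -128.6]
```

Not quite touching yet. Lower 1 mm, check the force, then open.

>>> play_rows([
  [[-1, 0, 0, 0.0006, 0, 0, 0], [-1, 0, 0, 0.0012, 0, 0, 0], [-1, 0, 0, 0.0012, 0, 0, 0]],
])

```text
time: 24.23
tool_pos: [0.4577, -0.2749, 0.0095]
tcp_rot: [-2.213, 2.228, -0.002]
wrist_force: [-1.4, 0.7, 1.9]
width: 0.0124
```

```bash
python3 c.py
```

```text
-0.631 Tz 0.018 th 89.63
t 24.23 p [ 0.4577 -0.2749  0.0095] yaw -90.37 z [ 0.002 -0.    -1.   ] F [-1.42  0.68  1.93] T [0.119 0.179 0.018] w 0.0124 j [-3.890e+01  3.150e+01 -2.850e+01  2.990e+01  1.000e-01 -1.286e+02]
```

Contact at the pick-up height. Open and retreat.

>>> play_rows([
  [[0.1, 0, 0, 0, 0, 0, 0], [0.1, 0, 0, 0, 0, 0, 0], [0.1, 0, 0, 0, 0, 0, 0], [0.1, 0, 0, 0, 0, 0, 0], [0.1, 0, 0, 0, 0, 0, 0], [0.1, 0, 0, -0.005, 0, 0, 0], [0.1, 0, 0, -0.02, 0, 0, 0], [0.1, 0, 0, -0.045, 0, 0, 0], [0.1, 0, 0, -0.08, 0, 0, 0], [0.1, 0, 0, -0.12, 0, 0, 0], [0.1, 0.03, 0, -0.15, 0, 0, 0], [0.1, 0.05, 0, -0.17, 0, 0, 0]],
])

```text
time: 25.23
tool_pos: [0.4582, -0.3263, 0.1837]
tcp_rot: [-2.215, 2.226, -0.009]
wrist_force: [0.6, -1.7, -0.5]
width: 0.0471
```

>>> play_rows([
  [[0.1, 0.04, 0, 0, 0, 0, 0], [0.1, 0.08, 0, 0, 0, 0, 0], [0.1, 0.11, 0, 0, 0, 0, 0], [0.1, 0.13, 0, 0, 0, 0, 0], [0.1, 0.13, 0, 0, 0, 0, 0]],
])

```text
time: 25.65
tool_pos: [0.4569, -0.4607, 0.1842]
tcp_rot: [2.211, -2.231, 0.013]
wrist_force: [-0.2, 0.1, -0.3]
width: 0.047
```

```bash
python3 c.py; python3 -c "
from h import *
s=snapshot('top'); save(s,'z.png',k=1.5); save(s,'zn.png',(215,135,275,195),10)
s=snapshot('side'); save(s,'zs.png',k=1.5)"
```

```text
-0.156 Tz -0.017 th 89.48
t 25.65 p [ 0.4569 -0.4607  0.1842] yaw -90.52 z [ 0.005 -0.006 -1.   ] F [-0.21  0.11 -0.29] T [-0.006  0.006 -0.017] w 0.047 j [ -51.8   30.6    0.5   59.4    0.  -141.2]
```

View pics/z.png

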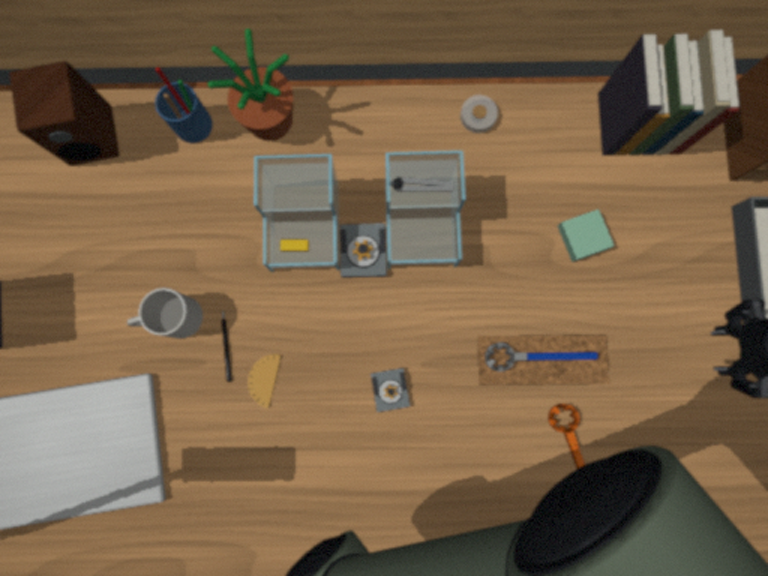

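View pics/zn.png

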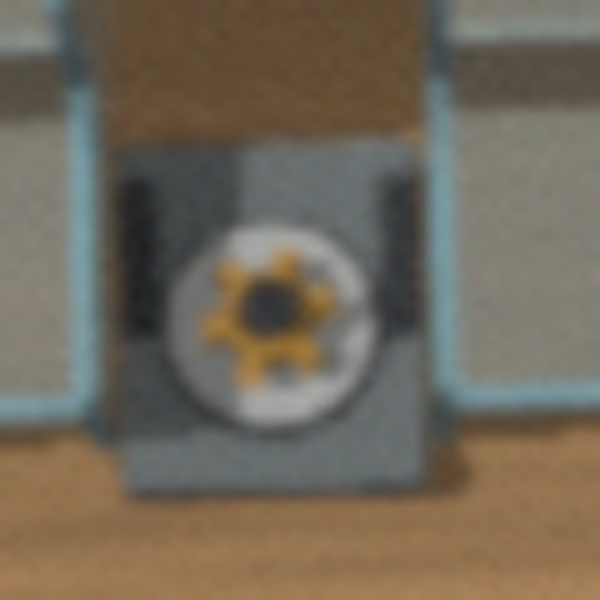

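View pics/zs.png

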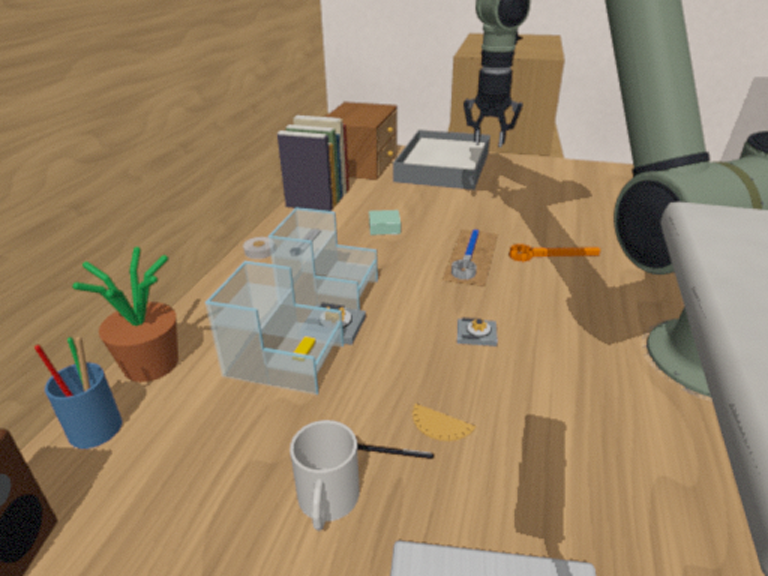

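```bash
python3 -c "
from h import *
print(sign_off())"
```

```text
the job is handed in; nothing more can be done
None
```

The nut is tightened to its stop, and the job was handed in at about 26 s of the 72 s allowed. I picked up the blue spanner, seated it on the larger anchor's nut and turned it clockwise in two strokes. Between the strokes I lifted it, swung it back 60° and reseated it.

- **Stop:** drag held at about 0.2–0.35 N m, then rose steadily once the nut came up against the stop. The lugs in the last picture show the nut turned about 100° in all. That fits the stated stop range, assuming the lugs line up with the anchor when the nut's turn reads zero.
- **Final pull:** built up to 1.03–1.09 N m (worked out from wrist force and moment) and held for about half a second. The highest end-of-move reading was 1.09, so I saw nothing near 1.5.
- **Disagreement:** the gripper turned about 4° further than the nut and bush during the final pull. I put this down to give in the finger grip. The nut angle in the picture agrees with it, and the torque came from the forces, not from that angle.
- **Last pictures:** the spanner lies flat on the cork mat where it started, the gripper is clear with about zero wrist force, and the shelves and other objects look unmoved. The lower part of the orange look-alike's handle is hidden by the arm in the top view, but it shows in place in the side view.

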